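Close down the tablet counting bench

TASK

Close down the counting bench: first, before any counting board goes into the rack, close the stock jars by setting each stopper on the bench fully into the jar whose mouth it fits (a jar whose stopper is missing stays open). Then slide every counting board, bare end first, into the rack slot of its own width until it is fully home against the stop, its grip rib at the mouth. Last, swing the rack's bail forward and fully down behind the ribs to keep the boards in. Leave the bottle and the bin where they are.

Things in the scene. Friction and masses are not known exactly. Their poses are not given: they have to be found in the camera images.
- board_narrow: The narrow counting board: flat blue slab 48 mm wide (y), 140 long (x), 10 thick, about 90 g, lying flat. On top at its -x (tail) end an upright grip rib: 14 mm wide (y), 36 long (x), centred at x = -50, y = 0, its top 34 mm above the underside. The bare +x end goes into the rack first. Origin: centre of the underside; z up.
- rib_narrow (a point): The middle of the narrow board's grip rib, at x = -50, y = 0, z = 22 mm in the board's frame; axes as the board's.
- bay_narrow: Fixed rack bay for the narrow board: aluminium slot 52 mm wide, 14 high. Origin: centre of its underside, 40 above the bench (120 long, 90 wide). Mouth at x = -60, guides flare 3 mm wider there; lips 6 mm over each board edge from x = -48 on; stop face at x = 50; slot floor z = 6, lips z = 20 to 25. Slide in along +x, level. Board home: its origin at x = -20, y = 0, z = 6, axes alike.
- board_middle: The middle counting board: flat blue slab 60 mm wide (y), 140 long (x), 10 thick, about 90 g, lying flat. On top at its -x (tail) end an upright grip rib: 14 mm wide (y), 36 long (x), centred at x = -50, y = 0, its top 34 mm above the underside. The bare +x end goes into the rack first. Origin: centre of the underside; z up.
- rib_middle (a point): The middle of the middle board's grip rib, at x = -50, y = 0, z = 22 mm in the board's frame; axes as the board's.
- bay_middle: Fixed rack bay for the middle board: aluminium slot 64 mm wide, 14 high. Origin: centre of its underside, 40 above the bench (120 long, 90 wide). Mouth at x = -60, guides flare 3 mm wider there; lips 6 mm over each board edge from x = -48 on; stop face at x = 50; slot floor z = 6, lips z = 20 to 25. Slide in along +x, level. Board home: its origin at x = -20, y = 0, z = 6, axes alike.
- board_wide: The wide counting board: flat blue slab 72 mm wide (y), 140 long (x), 10 thick, about 90 g, lying flat. On top at its -x (tail) end an upright grip rib: 14 mm wide (y), 36 long (x), centred at x = -50, y = 0, its top 34 mm above the underside. The bare +x end goes into the rack first. Origin: centre of the underside; z up.
- rib_wide (a point): The middle of the wide board's grip rib, at x = -50, y = 0, z = 22 mm in the board's frame; axes as the board's.
- bay_wide: Fixed rack bay for the wide board: aluminium slot 76 mm wide, 14 high. Origin: centre of its underside, 40 above the bench (120 long, 90 wide). Mouth at x = -60, guides flare 3 mm wider there; lips 6 mm over each board edge from x = -48 on; stop face at x = 50; slot floor z = 6, lips z = 20 to 25. Slide in along +x, level. Board home: its origin at x = -20, y = 0, z = 6, axes alike.
- rack: The fixed grey plinth under the three bays, 120 x 284 x 40 mm, solid; origin at the centre of its underside. The bays stand on it side by side, 94 mm apart, mouths (-x) towards the robot, in an order that varies. Slots are open on top between the lips; a board cannot go in from above, and its rib stays at the mouth (from 52 to 88 mm in front of the bay's origin).
- stopper_small: The small black stopper, about 80 g, standing on its foot: round tapered plug 18 mm high (32 mm across at the foot, 37.6 mm at its top), then a flange 50 mm across and 6 mm thick, then a plain round knob 22 mm across, from 24 to 56 mm above the foot, to grip. Origin: centre of the foot; z up.
- jar_small: The small amber glass stock jar, held fast to the bench, upright, 60 mm high, outside 62 mm across; mouth bore 40 mm, rim 50 mm across. Origin: centre of the underside, z up. With its stopper fully in, the flange lies on the rim and the stopper's origin is 42 mm above the jar's.
- stopper_medium: The medium black stopper, about 80 g, standing on its foot: round tapered plug 18 mm high (42 mm across at the foot, 47.6 mm at its top), then a flange 60 mm across and 6 mm thick, then a plain round knob 22 mm across, from 24 to 56 mm above the foot, to grip. Origin: centre of the foot; z up.
- jar_medium: The medium amber glass stock jar, held fast to the bench, upright, 60 mm high, outside 72 mm across; mouth bore 50 mm, rim 60 mm across. Origin: centre of the underside, z up. With its stopper fully in, the flange lies on the rim and the stopper's origin is 42 mm above the jar's.
- stopper_large: The large black stopper, about 80 g, standing on its foot: round tapered plug 18 mm high (52 mm across at the foot, 57.6 mm at its top), then a flange 70 mm across and 6 mm thick, then a plain round knob 22 mm across, from 24 to 56 mm above the foot, to grip. Origin: centre of the foot; z up.
- jar_large: The large amber glass stock jar, held fast to the bench, upright, 60 mm high, outside 82 mm across; mouth bore 60 mm, rim 70 mm across. Origin: centre of the underside, z up. With its stopper fully in, the flange lies on the rim and the stopper's origin is 42 mm above the jar's.
- pill_bottle: A bystander: small bottle with cap, 52 mm across, 100 mm high, standing on the bench. Origin: centre of its underside.
- pick_bin: A bystander: empty blue open bin 100 x 70 x 60 mm standing on the bench. Origin: centre of its underside.
- bail (a joint): Angle (rad) of the rack's steel U-shaped retaining bail: 0 = fully open, leaning back over the bays; 1.71 = closed, its cross bar down just behind the boards' ribs on the robot's side so that boards cannot slide out. Hinge line along rack y at rack x = -20, z = 55 mm. It stays where it is left; about 2 N at the bar moves it. Found open (0 to 0.15).
- bail_grip (a point): A point on the bail's cross bar (round, 10 mm thick, 298 mm long, along rack y), at rack y = -47, between two ribs, where fingers fit; 79.6 mm from the hinge line. At angle q: rack x = -20 + 79.6 sin(0.396 - q), z = 55 + 79.6 cos(0.396 - q) mm. Closed: x = -97, z = 75, 4 mm behind the ribs of boards that are home (their tops at z = 80).
Mind the look-alikes: they are no part of the job. Leave any green look-alike of the stopper_medium alone. What is shaped like the board_wide but brown is not meant.

How it is judged:
By the outcome, as a careful person would: the job done as asked, in the order asked, and still so for the second after the job is handed in, with the robot touching nothing.
Of board_narrow, board_middle, board_wide only 2 to 3 are there at a start; the rules pass over those that are not, and their reading is None.
Of stopper_small, stopper_medium, stopper_large only 2 to 3 are there at a start; the rules pass over those that are not, and their reading is None.
At some moment in a run one of board_narrow, board_middle, board_wide, stopper_small, stopper_medium, stopper_large may be knocked a few centimetres aside while the robot is not near it.
It also fails if it takes over 210 s, if anything falls off the work surface, if the arm or the gripper's body presses on something with over 40 N, if the wrist force passes 120 N, or if a joint passes its speed limit or range.

ROBOT

A 7-joint arm with a two-finger parallel gripper is mounted at the origin on the work surface. World frame = base frame: x ahead of the robot, y to its left, z up, the work surface at z = 0. Lengths are in m, angles in rad, forces in N, time in s.
With the tool pointing down it reaches from about 0.425 to 0.875 m from the base axis. Payload 8.4 kg.
Tool frame: the origin (TCP) lies midway between the tips of the shut fingers; the grasp point (between the pads) lies 19 mm behind it (bot.pinch_z is the distance from the TCP to the grasp point, in m); z points along the fingers, y is the line along which they close (so a half turn about z gives the same grasp; the last joint's range is limited). The gripper opens to 87 mm and grips with 3 to 60 N. Pads are 19 mm wide; open, the fingers measure 117 mm over their backs; the gripper's body (75 mm by 190 mm) begins 51 mm behind the grasp point.
Start: joints at [-1.418, 0.333, 0.04, 1.465, -0.013, 1.343, -0.059], TCP at [0.162, 0.629, 0.223] pointing down, gripper open.
Joint ranges: [-2.58, 2.58], [-0.38, 2.09], [-1.3, 1.39], [0.25, 2.4], [-1.5, 4.64], [0.08, 2.09], [-2.65, 2.65]. Speed limits (rad/s): [2.22, 2.22, 2.79, 2.79, 3.14, 3.14, 3.14].

INTERFACE

Orientations are given as a unit quaternion [x, y, z, w].
In Python, from bench import bot gives the robot as it stands.
- The arm moves only by the shell command python3 -m inch 'ROWS'. ROWS is JSON, a list that holds one entry, the list of rows, each a list of 5 numbers: the shift along the world's x, y, z as a fraction of full scale, then the turn about the world's z as a fraction of full scale, then the opening, from -1 (shut) to 1 (fully open). A call has 1 to 12 rows; each row is the pose to reach, as a shift and turn from the pose commanded when the call began; what a row does not reach only later rows make up. Full scale, the value 1, is 150 mm for a shift and pi/2 rad for a turn. A row lasts 1/8 s, in which the tool goes at most 62.5 mm and 10.7 degrees, less where a joint would pass 70% of its speed; a pose out of reach is approached as far as the arm can. A call with a number of a shift or a turn outside -1 to 1 is refused whole. A call with a gripper value outside its range is refused whole. The fingers move at their own pace and stop on an object; the grip force is fixed at half the most. Time passes only in rows, so rows that repeat a pose let the fingers close. It gives the time, the measured TCP pose, the force, the opening and the grip force at its end, in the units of the state.
- bot.observe(): the state, without advancing time (a new reading comes with each control period).
- bot.grab_frame(name): name is "scene" or "top"; returns the picture (384x512x3 uint8, blue, green, red); there is no depth.
- bot.calibration(name): a dict with "intrinsics" (3x3 intrinsics, pixels), "view" (4x4, takes a point from world to camera coordinates). Camera axes: x right, y up, looking along -z (the intrinsics and any distortion apply to the point x, -y, -z); pixel columns grow to the right and rows downward; lengths in m; the calibration is good to about 2 mm. A picture is of the moment at which its call begins. calibration takes no time and is no camera call.
- bot.finish_job(): hands the job in; it is judged then, once.
Trained networks look in the newest picture that a camera, given by its name, has taken for a name from the list of things; names that differ only in an ending like _2 or _b are one class to them, and where a whole thing is asked for, a point or a joint stands for the part that bears it (a point fixed in the world has none). Each returns a list of dicts, best first, with "p" (0 to 1); they miss things now and then, are a little off and sometimes report something else, mostly with a low value. They report only what shows in the picture. A call takes as long as a camera call. They do not tell look-alikes from the thing itself.
- bot.search_frame(target, camera): "at" ([x, y, z] in m, in world coordinates, good to about 4 mm: the middle of the surface that is visible of it).
- bot.cut_out(target, camera): "mask" (384x512 bool, what is visible of it).
- bot.tip_of(target, camera): "at" ([x, y, z] in m, in world coordinates, good to about 4 mm: a listed point, or the origin of a listed thing).
The state is a dict: "time": time; "q": joint angles; "dq": joint speeds; "tau": joint torques, N m; "tcp_pos": TCP position; "tcp_rot": TCP orientation; "wrist_force": force on the tool from outside, world axes, zero at the start; "moment": the same for the moment, N m; "opening": finger opening in m; "finger_force": force on a finger pad.
Only numpy, scipy, OpenCV 4.12 (cv2) and the standard library are available. Lean on these libraries where they do the work, as an engineer would, in place of code of your own. Each camera call takes 0.05 s, during which the arm holds its last target. There are 200 camera calls.

## Working session

There is one attempt and no reset: what is moved stays moved. The work goes in short steps, Python scripts to look and compute and a shell command to move; the robot and the scene stay as the last step left them, time stands still between calls to the robot, and variables do not carry over. Pictures are saved under pics/ and viewed, at most 17 in all, crops included, and the job is handed in when it is done.

```bash
mkdir -p pics; ls; python3 - <<'E'
from bench import bot
import cv2
for n in ("scene","top"):
    cv2.imwrite(f"pics/{n}0.png",bot.grab_frame(n))
    c=bot.calibration(n);print(c["intrinsics"],c["view"])
o=bot.observe();print(o["time"],o["tcp_pos"],o["tcp_rot"],o["wrist_force"])
E
```

```text
pics
[[432.72116792   0.         253.24407625]
 [  0.         432.72116792 198.75820703]
 [  0.           0.           1.        ]] [[ 0.71651326  0.69738957 -0.01601714 -0.42866157]
 [-0.54032227  0.5693688   0.61957325  0.18021728]
 [ 0.44120358 -0.43527803  0.78477541 -1.64614471]
 [ 0.          0.          0.          1.        ]]
[[366.79479684   0.         251.36367112]
 [  0.         366.79479684 187.66850942]
 [  0.           0.           1.        ]] [[-0.02203415 -0.99948766  0.02321433  0.06196546]
 [ 0.98856362 -0.01831664  0.14968794 -0.53659417]
 [-0.14918604  0.02624709  0.98846073 -0.96200559]
 [ 0.          0.          0.          1.        ]]
0.1 [0.16185318 0.6290803  0.22175675] [ 1.25567364e-01  9.92084826e-01 -7.30632226e-04 -4.22924049e-05] [ 0.84143376 -0.28697825  0.01308769]
```

View pics/scene0.png

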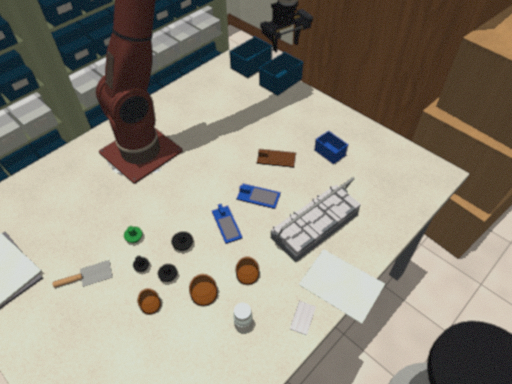

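View pics/top0.png

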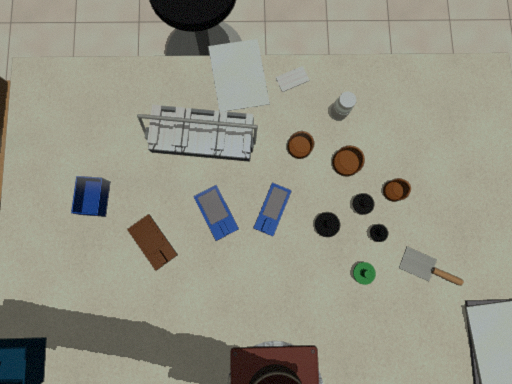

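The scene view shows two blue boards at (259,196) and (228,224), a brown decoy at (276,158), black stoppers at (182,241), (141,264) and (167,273), and a green decoy at (133,234). The jars are at (149,301), (204,290) and (247,271), and the rack is near (316,220). In the top view the stoppers are at (327,224), (363,203) and (378,233), the jars at (300,145), (348,160) and (397,190), and the blue boards at (216,213) and (272,210).

```bash
cat > h.py <<'E'
from bench import bot
import numpy as np, cv2
from scipy.optimize import least_squares, minimize
def proj(n,P):
    c=bot.calibration(n);P=np.atleast_2d(P);q=P@np.array(c["view"])[:3,:3].T+np.array(c["view"])[:3,3]
    uv=np.c_[q[:,0],-q[:,1],-q[:,2]]@np.array(c["intrinsics"]).T
    return uv[:,:2]/uv[:,2:]
def ray(n,uv,z):
    c=bot.calibration(n);V=np.array(c["view"]);K=np.array(c["intrinsics"])
    d=np.linalg.inv(K)@[uv[0],uv[1],1];d=V[:3,:3].T@(d*[1,-1,-1]);o=-V[:3,:3].T@V[:3,3]
    return (o+d*(z-o[2])/d[2])
def tips(t,k=1):
    for n in("top","scene"):
        for _ in range(k):
            print(t,n,[(round(d["p"],2),np.round(d["at"],4).tolist(),proj(n,d["at"])[0].round().astype(int).tolist()) for d in bot.tip_of(t,n) if d["p"]>.2])
E
python3 - <<'E'
from h import *
bot.grab_frame("top");bot.grab_frame("scene")
for t in "stopper_small stopper_medium stopper_large jar_small jar_medium jar_large board_narrow board_middle board_wide bay_narrow bay_middle bay_wide rack bail_grip".split(): tips(t)
tips("jar_large");print(bot.observe()["time"])
E
```

```text
stopper_small top []
stopper_small scene []
stopper_medium top [(0.97, [0.3025, -0.2518, 0.0022], [363, 272]), (0.84, [0.4876, -0.2606, -0.0007], [361, 205])]
stopper_medium scene [(0.54, [0.4896, -0.2599, -0.0005], [168, 275]), (0.52, [0.3016, -0.2511, 0.0011], [134, 237]), (0.41, [0.4334, -0.1579, -0.0038], [182, 244])]
stopper_large top [(0.75, [0.4344, -0.1522, -0.0003], [324, 225])]
stopper_large scene [(0.81, [0.4318, -0.153, -0.0034], [183, 243])]
jar_small top [(0.65, [0.5238, -0.3587, 0.0035], [395, 192])]
jar_small scene [(0.94, [0.5271, -0.3548, -0.0046], [151, 305])]
jar_medium top [(0.57, [0.6613, -0.0923, 0.0013], [300, 147])]
jar_medium scene [(0.75, [0.6606, -0.0902, 0.004], [247, 273])]
jar_large top [(0.76, [0.613, -0.2254, -0.0022], [346, 162])]
jar_large scene [(0.26, [0.5249, -0.3558, -0.0022], [150, 304])]
board_narrow top []
board_narrow scene []
board_middle top [(0.62, [0.4814, -0.0107, -0.0009], [273, 209])]
board_middle scene [(0.56, [0.4844, -0.0081, -0.002], [227, 225]), (0.22, [0.698, 0.1856, -0.0012], [314, 227])]
board_wide top [(0.97, [0.475, 0.1523, 
[... 538 characters left out ...]
 192])]
bay_middle scene [(0.62, [0.4321, -0.1599, -0.0043], [181, 245]), (0.6, [0.6871, 0.0908, 0.0409], [294, 235]), (0.55, [0.5263, -0.3546, -0.0017], [151, 304])]
bay_wide top [(0.61, [0.6975, 0.1794, 0.0427], [204, 132])]
bay_wide scene [(0.6, [0.6931, 0.1903, 0.0383], [315, 218])]
rack top [(0.58, [0.6897, 0.1879, 0.0025], [202, 138])]
rack scene [(0.62, [0.6987, 0.1883, -0.0], [315, 226])]
bail_grip top [(0.7, [0.6929, 0.1408, 0.1287], [216, 123]), (0.44, [0.6126, -0.2257, 0.0004], [346, 162])]
bail_grip scene [(0.61, [0.6942, 0.1369, 0.1326], [307, 210])]
jar_large top [(0.76, [0.613, -0.2254, -0.0022], [346, 162])]
jar_large scene [(0.26, [0.5249, -0.3558, -0.0022], [150, 304])]
1.7
```

```bash
cat >> h.py <<'E'
def circ(x,y,z,r,n=48):
    a=np.linspace(0,2*np.pi,n,endpoint=False);return np.c_[x+r*np.cos(a),y+r*np.sin(a),np.full(n,z)]
def stopper(p,r,z0=0):   # parts; r=flange radius
    x,y=p[:2];return [np.r_[circ(x,y,z0,r-.009),circ(x,y,z0+.018,r-.0062)],np.r_[circ(x,y,z0+.018,r),circ(x,y,z0+.024,r)],np.r_[circ(x,y,z0+.024,.011),circ(x,y,z0+.056,.011)]]
def jar(p,r): return [np.r_[circ(*p[:2],0,r+.006),circ(*p[:2],.05,r+.006),circ(*p[:2],.06,r)]]
def box(p,x0,x1,y0,y1,z0,z1):
    c,s=np.cos(p[2]),np.sin(p[2]);P=np.array([[a,b,z] for a in(x0,x1) for b in(y0,y1) for z in(z0,z1)])
    return np.c_[p[0]+c*P[:,0]-s*P[:,1],p[1]+s*P[:,0]+c*P[:,1],P[:,2]]
def board(p,w,z=0): return [box(p,-.07,.07,-w/2,w/2,z,z+.01),box(p,-.068,-.032,-.007,.007,z+.01,z+.034)]
S=8
def render(n,parts,o,sz):
    m=np.zeros((sz*S,sz*S),np.uint8)
    for P in parts:
        uv=(proj(n,P)-o+.5)*S
        cv2.fillConvexPoly(m,cv2.convexHull(np.round(uv).astype(np.int32)),255)
    return cv2.resize(m,(sz,sz),interpolation=cv2.INTER_AREA)/255.
def fit(masks,model,p0,sz=80,steps=None):
    o={n:np.round(proj(n,[*p0[:2],.02])[0]-sz/2).astype(int) for n in masks}
    M={n:masks[n][o[n][1]:o[n][1]+sz,o[n][0]:o[n][0]+sz].astype(float) for n in masks}
    f=lambda p:sum(np.abs(render(n,model(p),o[n],sz)-M[n]).sum() for n in masks)
    st=np.array(steps if steps is not None else [.006]*len(p0));sx=np.vstack([p0]+[np.array(p0)+np.eye(len(p0))[i]*st for i in range(len(p0))])
    r=minimize(f,p0,method="Nelder-Mead",options=dict(initial_simplex=sx,xatol=2e-5,fatol=.02,maxiter=300))
    return r.x,r.fun
def near(mask,n,p,rad=45):
    # component(s) near p
    k,l,st,ce=cv2.connectedComponentsWithStats(mask.astype(np.uint8));uv=proj(n,[*p[:2],.02])[0]
    c=[i for i in range(1,k) if st[i,4]>60 and np.hypot(*(ce[i]-uv))<rad]
    i=min(c,key=lambda i:np.hypot(*(ce[i]-uv)));return l==i
def hull(m):
    c=np.vstack(cv2.findContours(m.astype(np.uint8),0,2)[0]);o=np.zeros(m.shape,np.uint8);cv2.fillConvexPoly(o,cv2.convexHull(c),1);return o>0
def colours(img):
    h=cv2.cvtColor(img,cv2.COLOR_BGR2HSV).astype(int)
    return dict(black=h[...,2]<75,blue=(abs(h[...,0]-112)<14)&(h[...,1]>110)&(h[...,2]>60),amber=(h[...,0]<16)&(h[...,1]>140))
E
python3 - <<'E'
from h import *
I={n:bot.grab_frame(n) for n in("top","scene")};C={n:colours(I[n]) for n in I}
def run(name,col,p0,mk,params,hl=False,steps=None):
    for lab,ms in (("both",("top","scene")),("top",("top",)),("scene",("scene",))):
        masks={n:(hull(near(C[n][col],n,p0)) if hl else near(C[n][col],n,p0)) for n in ms}
        res=[(k,*fit(masks,lambda p:mk(p,k),p0,steps=steps)) for k in params]
        print(name,lab,[(k,x.round(4).tolist(),round(f,1)) for k,x,f in res])
for nm,p in dict(sA=(.434,-.153),sB=(.488,-.26),sC=(.425,-.30)).items(): run(nm,"black",p,stopper,(.025,.03,.035))
for nm,p in dict(jS=(.525,-.357),jM=(.661,-.091),jL=(.613,-.225)).items(): run(nm,"amber",p,jar,(.025,.03,.035),True)
def hb(p,w): return [np.vstack(board(p,w))]
for nm,p in dict(bW=(.475,.152,.45),bM=(.483,-.01,-.3)).items(): run(nm,"blue",p,hb,(.048,.06,.072),True,[.006,.006,.1])
a=cv2.resize(I["top"][90:250,135:295],(600,600),interpolation=2);cv2.imwrite("pics/c1.png",a)
a=cv2.resize(I["scene"][180:320,80:260],(800,622),interpolation=2)[:600];cv2.imwrite("pics/c2.png",a)
E
```

```text
sA both [(0.025, [0.4376, -0.1618], np.float64(331.2)), (0.03, [0.4377, -0.1571], np.float64(154.0)), (0.035, [0.436, -0.1544], np.float64(87.0))]
sA top [(0.025, [0.434, -0.1526], np.float64(230.9)), (0.03, [0.4338, -0.1551], np.float64(114.7)), (0.035, [0.4352, -0.154], np.float64(27.7))]
sA scene [(0.025, [0.4421, -0.16], np.float64(99.7)), (0.03, [0.4387, -0.1585], np.float64(33.5)), (0.035, [0.4374, -0.1578], np.float64(52.9))]Traceback (most recent call last):
  File "<stdin>", line 8, in <module>
  File "<stdin>", line 6, in run
  File "h.py", line 37, in fit
    r=minimize(f,p0,method="Nelder-Mead",options=dict(initial_simplex=sx,xatol=2e-5,fatol=.02,maxiter=300))
    res = _minimize_neldermead(fun, x0, args, callback, bounds=bounds,
                               **options)
    fxr = func(xr)
    fx = function(np.copy(x), *(wrapper_args + args))
  File "h.py", line 35, in <lambda>
    f=lambda p:sum(np.abs(render(n,model(p),o[n],sz)-M[n]).sum() for n in masks)
               ~~~^^^^^^^^^^^^^^^^^^^^^^^^^^^^^^^^^^^^^^^^^^^^^^^^^^^^^^^^^^^^^^
  File "h.py", line 35, in <genexpr>
    f=lambda p:sum(np.abs(render(n,model(p),o[n],sz)-M[n]).sum() for n in masks)
                          ~~~~~~^^^^^^^^^^^^^^^^^^^^
  File "h.py", line 29, in render
    uv=(proj(n,P)-o+.5)*S
        ~~~~^^^^^
  File "h.py", line 5, in proj
    c=bot.calibration(n);P=np.atleast_2d(P);q=P@np.array(c["view"])[:3,:3].T+np.array(c["view"])[:3,3]
ValueError: time passes only in moves, steps and waits
```

```bash
sed -i 's/^def proj/CAL={n:{k:np.array(v) for k,v in bot.calibration(n).items() if k in("intrinsics","view")} for n in("top","scene")}\ndef proj/; s/c=bot.calibration(n);/c=CAL[n];/' h.py
cat > fit0.py <<'E'
from h import *
I={n:bot.grab_frame(n) for n in("top","scene")};C={n:colours(I[n]) for n in I}
a=cv2.resize(I["top"][90:250,135:295],(600,600),interpolation=2);cv2.imwrite("pics/c1.png",a)
a=cv2.resize(I["scene"][180:315,80:260],(800,600),interpolation=2);cv2.imwrite("pics/c2.png",a)
def run(name,col,p0,mk,params,hl=False,steps=None):
    for lab,ms in (("both",("top","scene")),("top",("top",)),("scene",("scene",))):
        masks={n:(hull(near(C[n][col],n,p0)) if hl else near(C[n][col],n,p0)) for n in ms}
        res=[(k,*fit(masks,lambda p:mk(p,k),p0,steps=steps)) for k in params]
        print(name,lab,[(k,x.round(4).tolist(),float(round(f,1))) for k,x,f in res])
for nm,p in dict(sA=(.434,-.153),sB=(.488,-.26),sC=(.41,-.30)).items(): run(nm,"black",p,stopper,(.025,.03,.035))
for nm,p in dict(jS=(.525,-.357),jM=(.661,-.091),jL=(.613,-.225)).items(): run(nm,"amber",p,jar,(.025,.03,.035),True)
def hb(p,w): return [np.vstack(board(p,w))]
for nm,p in dict(bW=(.475,.152,.45),bM=(.483,-.01,-.3)).items(): run(nm,"blue",p,hb,(.048,.06,.072),True,[.006,.006,.1])
E
python3 fit0.py
```

```text
sA both [(0.025, [0.4376, -0.1618], 330.2), (0.03, [0.4373, -0.1577], 153.0), (0.035, [0.4359, -0.1545], 87.0)]
sA top [(0.025, [0.434, -0.1526], 229.9), (0.03, [0.4338, -0.1551], 113.7), (0.035, [0.4356, -0.1541], 27.4)]
sA scene [(0.025, [0.4421, -0.16], 99.7), (0.03, [0.4384, -0.1582], 33.7), (0.035, [0.4371, -0.1581], 52.8)]
sB both [(0.025, [0.493, -0.2611], 126.8), (0.03, [0.4911, -0.2584], 88.3), (0.035, [0.4919, -0.2561], 310.2)]
sB top [(0.025, [0.4895, -0.2584], 92.3), (0.03, [0.4905, -0.2578], 24.8), (0.035, [0.4942, -0.2588], 151.8)]
sB scene [(0.025, [0.495, -0.2622], 26.5), (0.03, [0.4922, -0.2613], 55.7), (0.035, [0.4893, -0.2574], 156.6)]
sC both [(0.025, [0.4096, -0.2962], 74.0), (0.03, [0.4081, -0.2934], 256.7), (0.035, [0.4038, -0.2929], 489.3)]
sC top [(0.025, [0.4092, -0.2956], 20.3), (0.03, [0.407, -0.294], 134.4), (0.035, [0.4189, -0.2948], 270.2)]
sC scene [(0.025, [0.4119, -0.2978], 47.3), (0.03, [0.408, -0.2935], 121.9), (0.035, [0.4023, -0.2913], 215.6)]
jS both [(0.025, [0.5265, -0.3538], 234.1), (0.03, [0.5274, -0.348], 540.8), (0.035, [0.5209, -0.345], 8
[... 1013 characters left out ...]
1, 0.4607], 133.5)]
bW top [(0.048, [0.4741, 0.1523, 0.3658], 429.8), (0.06, [0.4747, 0.1515, 0.4536], 217.0), (0.072, [0.4751, 0.1513, 0.4605], 48.4)]
bW scene [(0.048, [0.4755, 0.1514, 0.5368], 145.2), (0.06, [0.4759, 0.1503, 0.4595], 57.3), (0.072, [0.4757, 0.1514, 0.4786], 84.5)]
bM both [(0.048, [0.4812, -0.0074, -0.3636], 320.9), (0.06, [0.482, -0.0069, -0.4232], 138.6), (0.072, [0.4826, -0.0051, -0.4087], 471.5)]
bM top [(0.048, [0.4818, -0.0065, -0.4014], 202.5), (0.06, [0.4821, -0.0064, -0.4161], 38.9), (0.072, [0.4819, -0.0057, -0.3545], 241.7)]
bM scene [(0.048, [0.4816, -0.0076, -0.3681], 111.6), (0.06, [0.481, -0.0066, -0.4114], 96.6), (0.072, [0.4839, -0.0054, -0.4787], 233.2)]
```

View pics/c1.png

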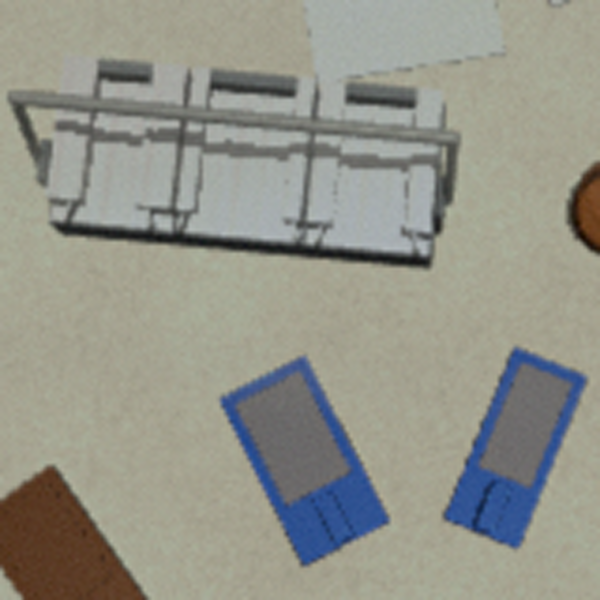

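View pics/c2.png

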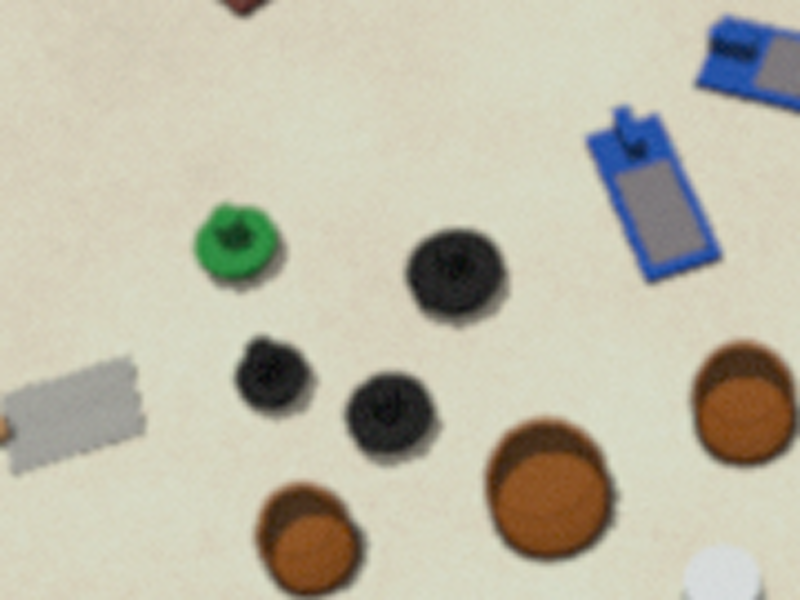

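The top crop shows the blue wide board at about (305,460), the narrower 60 mm middle board at (515,450), and the brown decoy at (70,550). The rack slots from left to right are narrow, wide and middle. In the scene crop the black stoppers are large (455,275), medium (390,412) and small (272,375). The green one at (237,243) is a decoy. The silhouette fits agree on these sizes.

Next I refine the jars and the rack.

```bash
cat > rack.py <<'E'
from h import *
I={n:np.mean([bot.grab_frame(n).astype(float) for _ in range(3)],0) for n in("top","scene")}
for nm,r,p in (("jS",.025,(.526,-.355)),("jM",.03,(.661,-.091)),("jL",.035,(.613,-.224))):
    out=[]
    for ms in (("top","scene"),("top",),("scene",)):
        mk={}
        for n in ms:
            h=cv2.cvtColor(I[n].astype(np.uint8),cv2.COLOR_BGR2HSV).astype(int)
            mk[n]=hull(near((h[...,1]>105)&(h[...,0]<25),n,p,20))
        x,f=fit(mk,lambda q:jar(q,r),p);out.append((x.round(4).tolist(),float(round(f))))
    print(nm,out)
G={}
for n in I:
    g=cv2.GaussianBlur(I[n].mean(2),(0,0),.8);G[n]=np.hypot(cv2.Sobel(g,6,1,0),cv2.Sobel(g,6,0,1));G[n]=np.minimum(G[n],120)
W=(.060,.076,.052)  # placeholder, order -y..+y = middle, wide, narrow
W=(.064,.076,.052)
def edges():
    E=[]
    def L(a,b): E.append((a,b))
    x,y=.06,.142
    for z in(0,.04): L((-x,-y,z),(-x,y,z))
    L((-x,-y,0),(-x,-y,.04));L((-x,-y,.04),(x,-y,.04))
    for i,w in enumerate(W):
        c=(i-1)*.094
        L((.06,c-.045,.065),(.06,c+.045,.065))
        for s in(-1,1):
            L((-.048,c+s*(w/2-.006),.065),(.05,c+s*(w/2-.006),.065))
            L((-.048,c+s*(w/2-.006),.065),(-.048,c+s*.045,.065))
        L((-.06,c-.045,.046),(-.06,c+.045,.046))
    return E
ED=edges()
PT=np.vstack([np.linspace(a,b,25) for a,b in ED])
def W2(p):
    c,s=np.cos(p[2]),np.sin(p[2]);return np.c_[p[0]+c*PT[:,0]-s*PT[:,1],p[1]+s*PT[:,0]+c*PT[:,1],PT[:,2]]
def sc(p,cams=("top","scene")):
    t=0
    for n in cams:
        uv=proj(n,W2(p)).astype(np.float32);t-=cv2.remap(G[n].astype(np.float32),uv[:,0],uv[:,1],1).mean()
    return t
from scipy.optimize import differential_evolution as DE
for cams in(("top","scene"),("top",),("scene",)):
    r=DE(sc,[(.68,.712),(.172,.2),(-.2,-.05)],args=(cams,),seed=1,tol=1e-6,popsize=25);print(cams,r.x.round(4),r.fun,sc([.695,.186,-.119],cams))
    if len(cams)==2:p=r.x
ov=[]
for n,(y,x) in dict(top=(95,135),scene=(175,265)).items():
    im=cv2.resize(I[n][y:y+75,x:x+130].astype(np.uint8),None,fx=6,fy=4*1.0,interpolation=2)
    for a,b in zip(W2(p)[0::25],W2(p)[24::25]):
        q=[((proj(n,v)[0]-[x,y]+.5)*[6,4]).astype(int).tolist() for v in(a,b)];cv2.line(im,q[0],q[1],(0,0,255),1)
    ov.append(im)
cv2.imwrite("pics/rk.png",np.vstack(ov))
E
python3 rack.py
```

```text
jS [([0.5274, -0.3545], 168.0), ([0.5272, -0.3534], 73.0), ([0.5258, -0.3547], 92.0)]
jM [([0.6599, -0.0888], 183.0), ([0.6607, -0.0888], 87.0), ([0.6605, -0.0905], 96.0)]
jL [([0.6119, -0.2224], 220.0), ([0.6109, -0.2217], 91.0), ([0.6115, -0.2233], 128.0)]
('top', 'scene') [ 0.696   0.1851 -0.1012] -176.9849853515625 -173.5445
('top',) [ 0.6964  0.1898 -0.1112] -98.70711517333984 -96.00636
('scene',) [ 0.7078  0.1854 -0.1047] -97.5407943725586 -77.53814
```

View pics/rk.png

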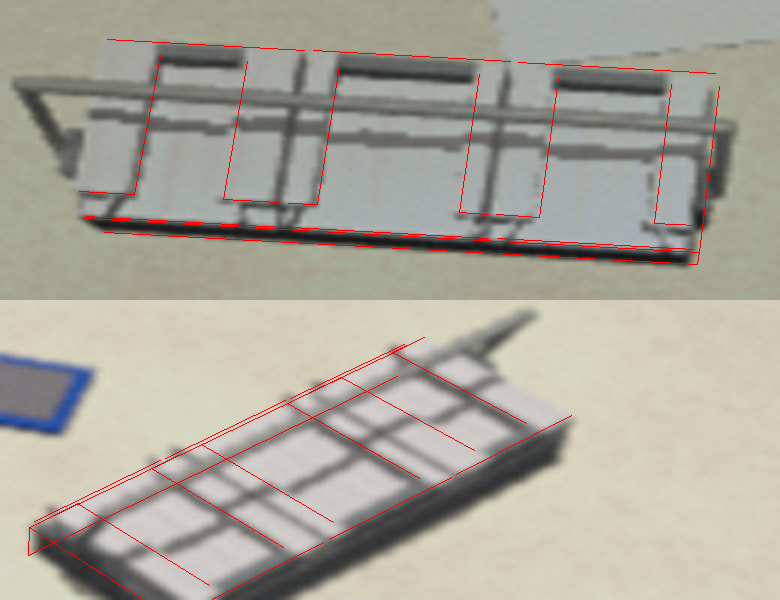

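```bash
cat > rack2.py <<'E'
from h import *
I={n:np.mean([bot.grab_frame(n).astype(float) for _ in range(3)],0) for n in("top","scene")}
def quad(p,pts):
    c,s=np.cos(p[2]),np.sin(p[2]);P=np.array(pts);return np.c_[p[0]+c*P[:,0]-s*P[:,1],p[1]+s*P[:,0]+c*P[:,1],P[:,2]]
x,y=.06,.142
F=[(-x,-y,0),(-x,y,0),(-x,y,.04),(-x,-y,.04)]
B=[(x,-y,0),(x,y,0),(x,y,.04),(x,-y,.04)];R=[(-x,-y,0),(x,-y,0),(x,-y,.04),(-x,-y,.04)]
o={"top":np.array([135,100]),"scene":np.array([255,150])};sz=130
for th in(60,75,90):
    M={n:(I[n].mean(2)<th)[o[n][1]:o[n][1]+sz,o[n][0]:o[n][0]+sz].astype(float) for n in I}
    for n in M:
        k,l,st,_=cv2.connectedComponentsWithStats(M[n].astype(np.uint8));M[n]=(l==1+st[1:,4].argmax()).astype(float)
    def f(p,cams):
        t=0
        for n in cams:
            t+=np.abs(render(n,[quad(p,F)] if n=="top" else [quad(p,B),quad(p,R)],o[n],sz)-M[n]).sum()
        return t
    for cams in(("top",),("scene",),("top","scene")):
        best=min((minimize(f,p0,args=(cams,),method="Nelder-Mead",options=dict(initial_simplex=np.vstack([p0]+[np.array(p0)+d for d in np.diag([.008,.008,.05])]),fatol=.05)) for p0 in([.695,.187,-.115],[.698,.19,-.13],[.692,.184,-.1])),key=lambda r:r.fun)
        print(th,cams,best.x.round(4),round(best.fun,1),[int(M[n].sum()) for n in cams])
    if th==75:
        p=best.x;ov=[]
        for n in I:
            im=cv2.resize(I[n][o[n][1]:o[n][1]+130,o[n][0]:o[n][0]+130].astype(np.uint8),(390,390),interpolation=2)
            r=cv2.resize(render(n,[quad(p,F)] if n=="top" else [quad(p,B),quad(p,R)],o[n],sz),(390,390));im[cv2.morphologyEx((r>.5).astype(np.uint8),cv2.MORPH_GRADIENT,np.ones((2,2),np.uint8))>0]=(0,0,255);ov.append(im)
        cv2.imwrite("pics/rk2.png",np.hstack(ov))
for b in("bay_narrow","bay_wide","bay_middle","rack"): tips(b)
E
python3 rack2.py
```

```text
60 ('top',) [ 0.6968  0.1912 -0.1101] 112.8 [220]
60 ('scene',) [ 0.6959  0.1907 -0.0882] 283.5 [272]
60 ('top', 'scene') [ 0.6961  0.1914 -0.1073] 407.0 [220, 272]
75 ('top',) [ 0.6958  0.1876 -0.1112] 76.5 [270]
75 ('scene',) [ 0.6935  0.1907 -0.1081] 189.0 [554]
75 ('top', 'scene') [ 0.6953  0.1902 -0.1125] 311.0 [270, 554]
90 ('top',) [ 0.6963  0.1891 -0.1096] 68.9 [318]
90 ('scene',) [ 0.6934  0.1903 -0.1067] 206.4 [701]
90 ('top', 'scene') [ 0.6957  0.1892 -0.1128] 326.9 [318, 701]
bay_narrow top [(0.97, [0.7059, 0.2805, 0.0388], [168, 130]), (0.6, [0.6936, 0.1431, 0.1305], [215, 122])]
bay_narrow scene [(0.97, [0.7078, 0.2769, 0.0422], [336, 204]), (0.37, [0.6613, -0.0912, 0.0018], [247, 274])]
bay_wide top [(0.56, [0.7001, 0.1849, 0.0445], [202, 130])]
bay_wide scene [(0.76, [0.6973, 0.1898, 0.0389], [316, 219]), (0.62, [0.6124, -0.2242, 0.0004], [204, 293])]
bay_middle top [(0.98, [0.6848, 0.0979, 0.0411], [233, 136]), (0.74, [0.4322, 0.1274, 0.0218], [224, 227])]
bay_middle scene [(0.61, [0.6876, 0.0887, 0.0447], [293, 235])]
rack top [(0.88, [0.6881, 0.1874, -0.0001], [203, 139]), (0.48, [0.5254, -0.3585, -0.0024], [394, 192])]
rack scene [(0.66, [0.6967, 0.1879, -0.0006], [315, 226])]
```

View pics/rk2.png

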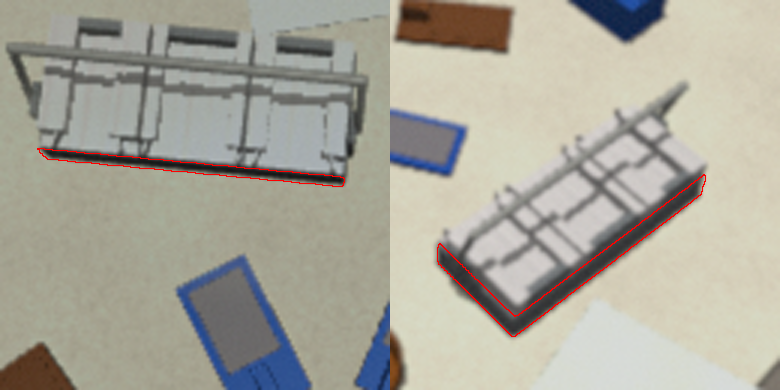

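The red outlines match the plinth faces in both views, so the rack is at (0.696, 0.189) with yaw −0.111. Next I move above the large stopper, which is the black one at top (327,224).

```bash
python3 -m inch '[[[1,-1,0,0,1],[1,-1,0,0,1],[1,-1,0,0,1],[1,-1,0,0,1]]]'; python3 -m inch '[[[1,-1,0,0,1],[1,-1,0,0,1],[1,-1,0,0,1],[1,-1,0,0,1]]]'; python3 -m inch '[[[0.2,-1,0,0,0.2],[0.2,-1,0,0,0.2],[0.2,-1,0,0,0.2],[0.2,-1,0,0,0.2]]]';python3 -m inch '[[[0,-1,0,0,0.2],[0,-1,0,0,0.2],[0,-1,0,0,0.2],[0,-1,0,0,0.2]]]'; python3 -m inch '[[[-0.3,-1,-0.5,0,0.2],[-0.3,-1,-0.5,0,0.2],[-0.3,-1,-0.5,0,0.2],[-0.3,-1,-0.5,0,0.2],[-0.3,-1,-0.5,0,0.2]]]'
cat > look.py <<'E'
from h import *
import sys
# usage: look.py  -> fits stoppers (given name r x y) + tcp
R=dict(sS=.025,sM=.03,sL=.035);W=dict(bW=.072,bM=.06)
I={n:bot.grab_frame(n) for n in("top","scene")};C={n:colours(I[n]) for n in I}
for a in sys.argv[1:]:
    nm,p=a.split("=");p=[float(v) for v in p.split(",")]
    for ms in(("top","scene"),("top",),("scene",)):
        try:
            if nm in R: x,f=fit({n:near(C[n]["black"],n,p) for n in ms},lambda q:stopper(q,R[nm],p[2] if len(p)>2 else 0),p[:2])
            else: x,f=fit({n:hull(near(C[n]["blue"],n,p)) for n in ms},lambda q:[np.vstack(board(q,W[nm]))],p,steps=[.006,.006,.1])
            print(nm,ms,x.round(4),round(f))
        except Exception as e: print(nm,ms,e)
o=bot.observe();q=o["tcp_rot"]
print(round(o["time"],2),"tcp",np.round(o["tcp_pos"],4),"yang",round(np.degrees(2*np.arctan2(q[1],q[0]))-90,2),"F",np.round(o["wrist_force"],1),"op",round(o["opening"],4),round(o["finger_force"],1))
E
python3 look.py sL=.4355,-.1545
```

```text
time: 3.4
tcp_pos: [0.3155, 0.4762, 0.223]
tcp_rot: [0.128, 0.992, 0.0, 0.001]
wrist_force: [-0.7, -0.0, -0.4]
opening: 0.087
finger_force: 0.0
time: 3.9
tcp_pos: [0.4649, 0.3256, 0.2229]
tcp_rot: [0.128, 0.992, -0.0, 0.001]
wrist_force: [-0.2, 0.6, -0.4]
opening: 0.0866
finger_force: 0.0
time: 4.4
tcp_pos: [0.4927, 0.1768, 0.223]
tcp_rot: [0.128, 0.992, 0.0, 0.0]
wrist_force: [0.1, 0.8, 0.5]
opening: 0.0566
finger_force: 0.0
time: 4.9
tcp_pos: [0.4921, 0.0287, 0.2228]
tcp_rot: [0.127, 0.992, 0.0, 0.0]
wrist_force: [0.9, 1.9, -0.1]
opening: 0.0526
finger_force: 0.0
time: 5.52
tcp_pos: [0.4479, -0.1186, 0.1478]
tcp_rot: [0.124, 0.992, 0.0, 0.0]
wrist_force: [0.8, 0.1, 0.3]
opening: 0.0523
finger_force: 0.0
sL ('top', 'scene') [ 0.438  -0.1567] 3064
sL ('top',) [ 0.4499 -0.2059] 2994
sL ('scene',) [ 0.4367 -0.1572] 53
5.62 tcp [ 0.448  -0.1186  0.148 ] yang 75.75 F [ 0.8 -0.8 -0.3] op 0.0521 0.0
```

```bash
python3 -m inch '[[[-0.08,-0.24,0,0,0.2],[-0.08,-0.24,0,0,0.2],[-0.08,-0.24,-0.4,0,0.2],[-0.08,-0.24,-0.8,0,0.2],[-0.08,-0.24,-0.8,0,0.2],[-0.08,-0.24,-0.8,0,0.2],[-0.08,-0.24,-0.8,0,-1],[-0.08,-0.24,-0.8,0,-1],[-0.08,-0.24,-0.8,0,-1],[-0.08,-0.24,-0.8,0,-1],[-0.08,-0.24,-0.8,0,-1]]]'; python3 look.py sL=.4355,-.1545
```

```text
time: 7.0
tcp_pos: [0.435, -0.1564, 0.0277]
tcp_rot: [0.126, 0.992, 0.0, 0.0]
wrist_force: [-0.2, 0.6, 2.9]
opening: 0.021
finger_force: 30.0
sL ('top', 'scene') min() iterable argument is empty
sL ('top',) min() iterable argument is empty
sL ('scene',) [ 0.4356 -0.1564] 1544
7.1 tcp [ 0.435  -0.1564  0.0277] yang 75.57 F [-1.2  0.   2.6] op 0.0214 30.0
```

```bash
python3 -m inch '[[[0,0,0.4,0,-1],[0,0,0.75,0,-1],[0.5,0,0.75,0,-1],[0.9,-0.22,0.75,0,-1],[0.9,-0.22,0.75,0,-1],[0.9,-0.22,0.75,0,-1]]]';python3 -m inch '[[[0.28,-0.22,0,0,-1],[0.28,-0.22,0,0,-1],[0.28,-0.22,0,0,-1]]]'; python3 - <<'E'
from h import *
I={n:bot.grab_frame(n) for n in("top","scene")}
tips("stopper_large")
o=bot.observe();print(o["tcp_pos"],o["opening"])
a=cv2.resize(I["scene"][200:350,120:320],(800,600),interpolation=2);cv2.imwrite("pics/p1.png",a)
E
```

```text
time: 7.85
tcp_pos: [0.5701, -0.1903, 0.1391]
tcp_rot: [0.126, 0.992, -0.001, -0.001]
wrist_force: [-0.6, -0.6, -1.5]
opening: 0.0212
finger_force: 30.0
time: 8.22
tcp_pos: [0.6109, -0.2224, 0.14]
tcp_rot: [0.126, 0.992, 0.0, -0.0]
wrist_force: [-0.9, -0.3, -0.4]
opening: 0.0213
finger_force: 30.0
stopper_large top [(0.46, [0.6139, -0.2179, 0.1134], [355, 152])]
stopper_large scene [(0.58, [0.6103, -0.222, 0.1094], [200, 274])]
[ 0.61155344 -0.22172043  0.14061918] 0.02123057406256455
```

View pics/p1.png

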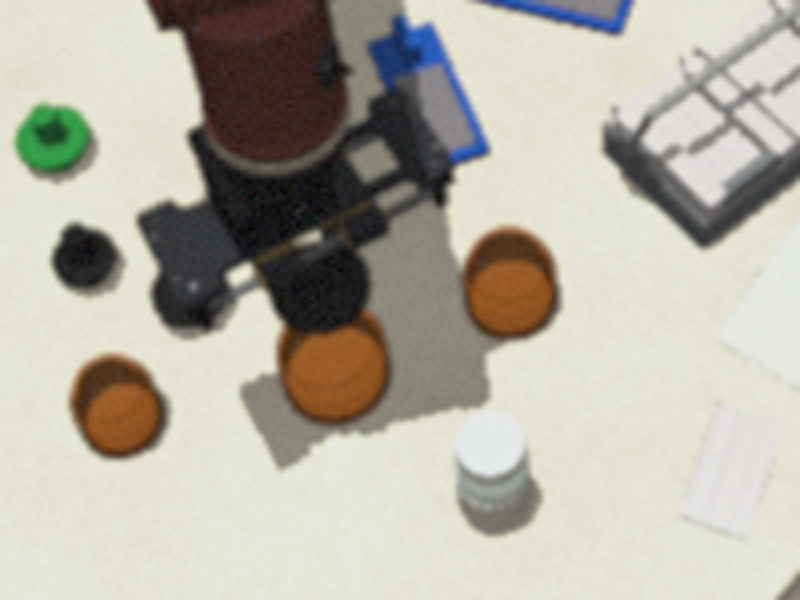

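The crop shows the large stopper at (320,290) held level over the large jar at (335,365). I lower it now.

```bash
python3 -m inch '[[[0.0,0,-0.2,0,-1],[0.0,0,-0.33,0,-1],[0,0,-0.38,0,-1],[0,0,-0.42,0,-1],[0,0,-0.42,0,-1]]]';python3 -m inch '[[[0,0,-0.03,0,-1],[0,0,-0.05,0,-1],[0,0,-0.06,0,-1],[0,0,-0.06,0,-1]]]'
```

```text
time: 9.05
tcp_pos: [0.612, -0.2227, 0.0772]
tcp_rot: [0.126, 0.992, -0.0, 0.0]
wrist_force: [-0.1, 0.2, -0.9]
opening: 0.0214
finger_force: 30.0
time: 9.55
tcp_pos: [0.6116, -0.2234, 0.0695]
tcp_rot: [0.126, 0.992, 0.0, 0.0]
wrist_force: [-8.9, 0.0, 14.3]
opening: 0.0211
finger_force: 30.0
```

```bash
python3 -m inch '[[[0,0,0,0,0.2],[0,0,0,0,0.2],[0,0,0,0,0.2],[0,0,0.4,0,0.2],[-0.3,0,0.6,0,0.2],[-0.8,-0.1,0.6,0,0.2],[-0.8,-0.1,0.6,0,0.2],[-0.8,-0.1,0.6,0,0.2]]]'; python3 look.py sL=.612,-.2225,.042 sM=.491,-.2595 sS=.4098,-.2965
```

```text
time: 10.55
tcp_pos: [0.4919, -0.2373, 0.1583]
tcp_rot: [0.126, 0.992, 0.001, 0.001]
wrist_force: [0.1, 0.2, -0.0]
opening: 0.0524
finger_force: 0.0
sL ('top', 'scene') min() iterable argument is empty
sL ('top',) min() iterable argument is empty
sL ('scene',) [ 0.6154 -0.2245] 44
sM ('top', 'scene') [ 0.4925 -0.261 ] 671
sM ('top',) [ 0.65   -0.3056] 250
sM ('scene',) [ 0.4913 -0.2615] 42
sS ('top', 'scene') [ 0.4098 -0.2967] 80
sS ('top',) [ 0.4096 -0.2957] 27
sS ('scene',) [ 0.4115 -0.298 ] 48
10.65 tcp [ 0.4934 -0.2368  0.1581] yang 75.65 F [-0.3  0.7  0.5] op 0.0523 0.0
```

```bash
python3 -m inch '[[[-0.01,-0.145,0,0,0.2],[-0.01,-0.145,-0.4,0,0.2],[-0.01,-0.145,-0.8,0,0.2],[-0.01,-0.145,-0.87,0,0.2],[-0.01,-0.145,-0.87,0,0.2],[-0.01,-0.145,-0.87,0,-1],[-0.01,-0.145,-0.87,0,-1],[-0.01,-0.145,-0.87,0,-1],[-0.01,-0.145,-0.87,0,-1],[-0.01,-0.145,-0.87,0,-1]]]'; python3 look.py sS=.4098,-.2965
```

```text
time: 11.9
tcp_pos: [0.4907, -0.2593, 0.0279]
tcp_rot: [0.126, 0.992, -0.0, 0.0]
wrist_force: [-0.2, 0.0, 3.1]
opening: 0.0215
finger_force: 30.0
sS ('top', 'scene') min() iterable argument is empty
sS ('top',) [ 0.3312 -0.2917] 3457
sS ('scene',) min() iterable argument is empty
12.0 tcp [ 0.4907 -0.2593  0.0278] yang 75.57 F [-0.9  0.   4.3] op 0.0211 30.0
```

```bash
python3 -m inch '[[[0,0,0.4,0,-1],[0,0,0.75,0,-1],[0.3,0.5,0.75,0,-1],[0.8,0.9,0.75,0,-1],[0.8,0.9,0.75,0,-1],[0.8,0.9,0.75,0,-1]]]';python3 -m inch '[[[0.33,0.23,0,0,-1],[0.33,0.23,0,0,-1],[0.33,0.23,0,0,-1],[0.33,0.23,0,0,-1]]]'; python3 - <<'E'
from h import *
I={n:bot.grab_frame(n) for n in("top","scene")}
tips("stopper_medium");tips("jar_medium")
print(bot.observe()["tcp_pos"])
E
```

```text
time: 12.75
tcp_pos: [0.6131, -0.1187, 0.1388]
tcp_rot: [0.122, 0.993, 0.0, -0.0]
wrist_force: [-0.1, -0.7, -1.0]
opening: 0.0213
finger_force: 30.0
time: 13.25
tcp_pos: [0.6591, -0.0913, 0.1402]
tcp_rot: [0.127, 0.992, -0.0, -0.0]
wrist_force: [0.2, -0.2, -0.4]
opening: 0.0214
finger_force: 30.0
stopper_medium top [(0.57, [0.3044, -0.2476, 0.0004], [361, 271])]
stopper_medium scene [(0.69, [0.6619, -0.0905, 0.1108], [246, 255]), (0.49, [0.3007, -0.2525, 0.0038], [133, 237])]
jar_medium top [(0.63, [0.6645, -0.0909, 0.0008], [299, 146])]
jar_medium scene [(0.84, [0.6608, -0.0883, 0.0032], [248, 273]), (0.61, [0.4108, -0.2986, -0.0003], [142, 267])]
[ 0.65979658 -0.0899787   0.14027528]
```

```bash
python3 -m inch '[[[0.005,0,-0.2,0,-1],[0.005,0,-0.33,0,-1],[0.005,0,-0.38,0,-1],[0.005,0,-0.42,0,-1],[0.005,0,-0.42,0,-1]]]';python3 -m inch '[[[0,0,-0.03,0,-1],[0,0,-0.05,0,-1],[0,0,-0.055,0,-1],[0,0,-0.055,0,-1]]]'
```

```text
time: 14.18
tcp_pos: [0.6608, -0.0898, 0.0772]
tcp_rot: [0.126, 0.992, -0.0, 0.0]
wrist_force: [-0.4, -0.1, -0.2]
opening: 0.0212
finger_force: 30.0
time: 14.68
tcp_pos: [0.661, -0.0901, 0.0697]
tcp_rot: [0.126, 0.992, 0.0, 0.0]
wrist_force: [-2.4, -0.5, 5.5]
opening: 0.0214
finger_force: 30.0
```

```bash
python3 -m inch '[[[0,0,0,0,0.2],[0,0,0,0,0.2],[0,0,0,0,0.2],[0,0,0.4,0,0.2],[-0.3,-0.3,0.6,0,0.2],[-0.9,-0.7,0.6,0,0.2],[-0.9,-0.7,0.6,0,0.2],[-0.9,-0.7,0.6,0,0.2]]]'; python3 -m inch '[[[-0.7,-0.68,0,0,0.2],[-0.7,-0.68,0,0,0.2],[-0.7,-0.68,0,0,0.2],[-0.7,-0.68,0,0,0.2]]]'; python3 look.py sS=.4098,-.2965 sM=.6605,-.09,.042
```

```text
time: 15.68
tcp_pos: [0.5226, -0.198, 0.1593]
tcp_rot: [0.129, 0.992, 0.001, 0.0]
wrist_force: [0.8, 0.5, 1.2]
opening: 0.0524
finger_force: 0.0
time: 16.18
tcp_pos: [0.4206, -0.2974, 0.1591]
tcp_rot: [0.127, 0.992, 0.0, 0.0]
wrist_force: [1.1, 0.8, -0.1]
opening: 0.0522
finger_force: 0.0
sS ('top', 'scene') min() iterable argument is empty
sS ('top',) min() iterable argument is empty
sS ('scene',) [ 0.4115 -0.298 ] 46
sM ('top', 'scene') [ 0.6603 -0.0887] 151
sM ('top',) [ 0.6599 -0.0881] 85
sM ('scene',) [ 0.6629 -0.0934] 53
16.27 tcp [ 0.4222 -0.2955  0.1588] yang 75.68 F [ 0.9 -0.3  0.4] op 0.0523 0.0
```

```bash
python3 -m inch '[[[-0.07,0.005,0,0,0.2],[-0.07,0.005,-0.4,0,0.2],[-0.07,0.005,-0.8,0,0.2],[-0.07,0.005,-0.875,0,0.2],[-0.07,0.005,-0.875,0,0.2],[-0.07,0.005,-0.875,0,-1],[-0.07,0.005,-0.875,0,-1],[-0.07,0.005,-0.875,0,-1],[-0.07,0.005,-0.875,0,-1],[-0.07,0.005,-0.875,0,-1]]]'; python3 -m inch '[[[0,0,0.4,0,-1],[0,0,0.75,0,-1],[0.4,-0.2,0.75,0,-1],[0.778,-0.385,0.75,0,-1],[0.778,-0.385,0.75,0,-1],[0.778,-0.385,0.75,0,-1],[0.778,-0.385,0.75,0,-1]]]'; python3 - <<'E'
from h import *
I={n:bot.grab_frame(n) for n in("top","scene")}
tips("stopper_small");tips("jar_small")
print(bot.observe()["tcp_pos"])
E
```

```text
time: 17.52
tcp_pos: [0.4105, -0.2963, 0.0279]
tcp_rot: [0.126, 0.992, -0.0, 0.0]
wrist_force: [-0.3, 0.7, 5.2]
opening: 0.0211
finger_force: 29.9
time: 18.4
tcp_pos: [0.5255, -0.3538, 0.1402]
tcp_rot: [0.126, 0.992, 0.0, -0.0]
wrist_force: [-1.1, -0.4, -0.6]
opening: 0.0212
finger_force: 29.9
stopper_small top [(0.43, [0.6614, -0.091, 0.0409], [301, 143]), (0.38, [0.523, -0.3534, 0.1126], [410, 186])]
stopper_small scene [(0.46, [0.525, -0.3546, 0.1112], [142, 286])]
jar_small top []
jar_small scene [(0.64, [0.5253, -0.3547, -0.0018], [150, 304])]
[ 0.52679039 -0.3534657   0.14046745]
```

```bash
python3 -m inch '[[[0,-0.005,-0.2,0,-1],[0,-0.005,-0.33,0,-1],[0,-0.005,-0.38,0,-1],[0,-0.005,-0.42,0,-1],[0,-0.005,-0.42,0,-1]]]';python3 -m inch '[[[0,0,-0.03,0,-1],[0,0,-0.05,0,-1],[0,0,-0.055,0,-1],[0,0,-0.055,0,-1]]]'
```

```text
time: 19.32
tcp_pos: [0.527, -0.3547, 0.0772]
tcp_rot: [0.126, 0.992, -0.0, 0.0]
wrist_force: [-0.1, -0.4, -1.0]
opening: 0.0214
finger_force: 29.9
time: 19.82
tcp_pos: [0.5274, -0.3551, 0.0698]
tcp_rot: [0.126, 0.992, -0.0, 0.001]
wrist_force: [-0.8, 0.8, 6.2]
opening: 0.021
finger_force: 29.9
```

```bash
python3 -m inch '[[[0,0,0,0,0.2],[0,0,0,0,0.2],[0,0,0,0,0.2],[0,0,0.4,0,0.2],[-0.1,0.2,0.8,0,0.2],[-0.3,1,0.8,0,0.2],[-0.3,1,0.8,0,0.2],[-0.3,1,0.8,0,0.2],[-0.3,1,0.8,0,0.2]]]'; python3 look.py sS=.527,-.3545,.042 sL=.612,-.2225,.042 sM=.6605,-.09,.042 bW=.475,.1512,.46 bM=.482,-.0066,-.418
```

```text
time: 20.95
tcp_pos: [0.4822, -0.204, 0.189]
tcp_rot: [0.125, 0.992, 0.0, 0.0]
wrist_force: [-0.2, -0.4, -0.2]
opening: 0.0521
finger_force: 0.0
sS ('top', 'scene') min() iterable argument is empty
sS ('top',) min() iterable argument is empty
sS ('scene',) [ 0.5302 -0.3567] 48
sL ('top', 'scene') min() iterable argument is empty
sL ('top',) min() iterable argument is empty
sL ('scene',) [ 0.6152 -0.2248] 54
sM ('top', 'scene') [ 0.661  -0.0888] 142
sM ('top',) [ 0.6599 -0.0881] 78
sM ('scene',) [ 0.6624 -0.0927] 47
bW ('top', 'scene') [0.4747 0.1514 0.4617] 134
bW ('top',) [0.475  0.1514 0.4637] 50
bW ('scene',) [0.4762 0.1511 0.5003] 84
bM ('top', 'scene') [ 0.4821 -0.0067 -0.4218] 134
bM ('top',) [ 0.482  -0.0065 -0.4208] 40
bM ('scene',) [ 0.4825 -0.0078 -0.419 ] 91
21.05 tcp [ 0.4817 -0.2062  0.189 ] yang 75.43 F [ 0.3 -0.1  0.3] op 0.0521 0.0
```

```bash
python3 -m inch '[[[-0.1,1,0,-0.108,0],[-0.1,1,-0.5,-0.108,0],[-0.1,1,-0.5,-0.108,0],[-0.1,1,-0.5,-0.108,0]]]'; python3 -m inch '[[[-0.195,0.453,0,0,0],[-0.195,0.453,0,0,0],[-0.195,0.453,-0.2,0,0],[-0.195,0.453,-0.5,0,0],[-0.195,0.453,-0.67,0,0],[-0.195,0.453,-0.67,0,0]]]'; python3 look.py
```

```text
time: 21.55
tcp_pos: [0.4651, -0.0533, 0.1116]
tcp_rot: [0.209, 0.978, -0.001, -0.002]
wrist_force: [0.3, -0.8, 0.6]
opening: 0.0435
finger_force: 0.0
time: 22.3
tcp_pos: [0.4381, 0.01, 0.0125]
tcp_rot: [0.211, 0.977, -0.002, -0.0]
wrist_force: [-1.1, 0.4, -0.7]
opening: 0.0435
finger_force: 0.0
22.4 tcp [0.4384 0.0111 0.0135] yang 65.64 F [-0.2  0.   0.1] op 0.0432 0.0
```

```bash
python3 -m inch '[[[0,0.013,0,0,0],[0,0.013,0,0,-1],[0,0.013,0,0,-1],[0,0.013,0,0,-1],[0,0.013,0,0,-1],[0,0.013,0,0,-1],[0,0.013,0.2,0,-1],[0,0.013,0.5,0,-1],[0,0.013,0.5,0,-1]]]'; python3 -m inch '[[[0.303,0.703,0,0.1,-1],[0.303,0.703,0,0.2,-1],[0.303,0.703,0,0.2,-1],[0.303,0.703,0,0.2,-1],[0.303,0.703,0,0.2,-1]]]'; python3 look.py; python3 - <<'E'
from h import *
I={n:bot.grab_frame(n) for n in("top","scene")}
tips("board_middle");tips("rib_middle")
im=np.hstack([cv2.resize(I["top"][100:250,170:310],(400,428)),cv2.resize(I["scene"][160:285,180:310],(400,428))]);cv2.imwrite("pics/m1.png",im)
E
```

```text
time: 23.52
tcp_pos: [0.4397, 0.0161, 0.0908]
tcp_rot: [0.209, 0.978, 0.002, 0.002]
wrist_force: [0.6, 0.6, -0.4]
opening: 0.0134
finger_force: 29.8
time: 24.15
tcp_pos: [0.4825, 0.1195, 0.0879]
tcp_rot: [0.055, 0.998, -0.0, -0.0]
wrist_force: [-0.8, 0.0, -0.9]
opening: 0.0135
finger_force: 29.8
24.25 tcp [0.4828 0.1199 0.0882] yang 83.74 F [ 0.2 -0.2 -1.3] op 0.0136 29.8
board_middle top []
board_middle scene [(0.94, [0.5333, 0.1134, 0.0723], [263, 198]), (0.6, [0.5263, -0.3555, 0.0429], [147, 298]), (0.54, [0.5297, -0.3539, -0.0025], [152, 305]), (0.44, [0.475, 0.1498, -0.0021], [258, 197])]
rib_middle top []
rib_middle scene [(0.61, [0.4848, 0.119, 0.0981], [253, 184])]
```

View pics/m1.png

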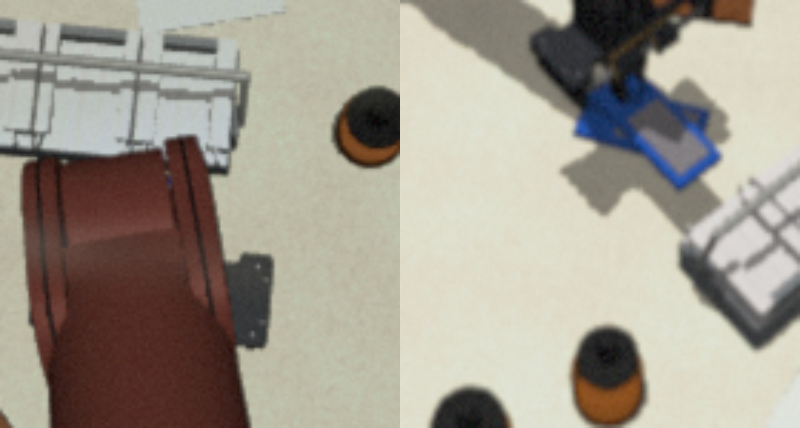

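The left half shows only the arm over the board from the top camera. In the right half the middle board at (670,130) is held level and points at the right-hand bay. I lower it to slot height and start it in.

```bash
python3 -m inch '[[[0,-0.008,-0.178,0,-1],[0,-0.008,-0.178,0,-1],[0,-0.008,-0.178,0,-1],[0.1,-0.019,-0.178,0,-1],[0.2,-0.03,-0.178,0,-1],[0.25,-0.036,-0.178,0,-1],[0.3,-0.041,-0.178,0,-1],[0.35,-0.047,-0.178,0,-1],[0.35,-0.047,-0.178,0,-1]]]'; python3 look.py;  python3 - <<'E'
from h import *
I={n:bot.grab_frame(n) for n in("top","scene")}
tips("board_middle");tips("rib_middle")
im=cv2.resize(I["scene"][170:270,220:353],(800,600),interpolation=2);cv2.imwrite("pics/m2.png",im)
E
```

```text
time: 25.68
tcp_pos: [0.5363, 0.1134, 0.0616]
tcp_rot: [0.054, 0.999, -0.0, 0.0]
wrist_force: [0.6, -1.8, -1.0]
opening: 0.014
finger_force: 29.8
25.77 tcp [0.5359 0.1136 0.0617] yang 83.83 F [ 0.5 -1.5 -1. ] op 0.014 29.8
board_middle top []
board_middle scene [(0.56, [0.5869, 0.1014, 0.0462], [272, 214])]
rib_middle top []
rib_middle scene [(0.88, [0.539, 0.1102, 0.0718], [264, 200]), (0.29, [0.5874, 0.1047, 0.0429], [273, 215])]
```

View pics/m2.png

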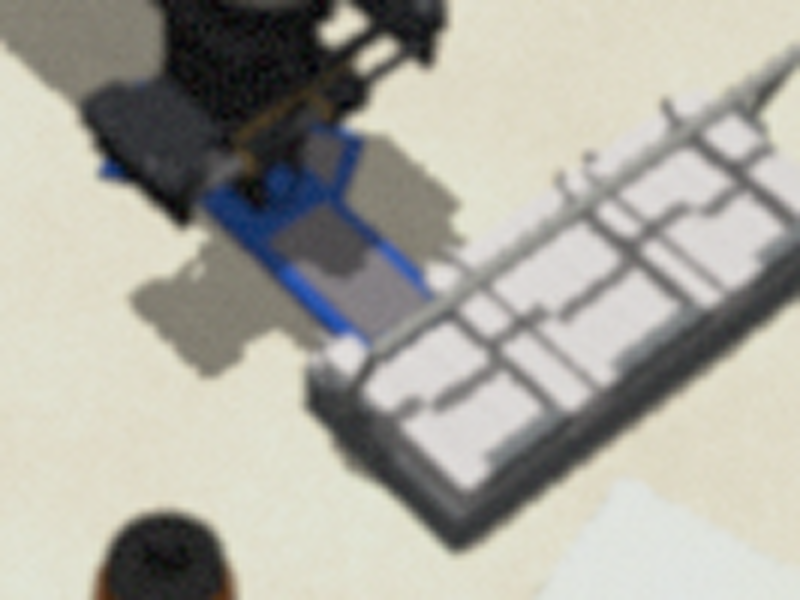

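The board's front end has gone between the lips of the right-hand bay, at about (390,320). I push on to the stop.

```bash
python3 -m inch '[[[0.1,-0.011,0,0,-1],[0.2,-0.022,0,0,-1],[0.3,-0.033,0,0,-1],[0.4,-0.045,0,0,-1],[0.46,-0.051,0,0,-1],[0.5,-0.056,0,0,-1],[0.52,-0.058,0,0,-1],[0.52,-0.058,0,0,-1]]]'; python3 look.py; python3 -m inch '[[[0.01,-0.001,0,0,-1],[0.02,-0.002,0,0,-1],[0.03,-0.003,0,0,-1],[0.04,-0.004,0,0,-1],[0.04,-0.004,0,0,-1]]]'; python3 look.py
```

```text
time: 27.08
tcp_pos: [0.6143, 0.1037, 0.061]
tcp_rot: [0.054, 0.999, -0.001, -0.0]
wrist_force: [-0.8, -4.6, -1.3]
opening: 0.0137
finger_force: 29.8
27.18 tcp [0.6143 0.1038 0.061 ] yang 83.81 F [-0.7 -4.8 -3.8] op 0.0141 29.8
time: 27.8
tcp_pos: [0.6156, 0.1034, 0.0599]
tcp_rot: [0.054, 0.999, -0.001, -0.005]
wrist_force: [-19.1, -5.4, 5.3]
opening: 0.0136
finger_force: 30.0
27.9 tcp [0.6155 0.1034 0.0599] yang 83.81 F [-19.2  -5.    6.3] op 0.0139 30.0
```

```bash
python3 -m inch '[[[0,0,0,0,-0.3],[0,0,0,0,-0.3],[0,0,0,0,-0.3],[0,0,0.3,0,-0.3],[0,0,0.6,0,-0.3],[-0.8,-0.2,0.7,0,0],[-0.8,-0.6,0.7,0,0],[-0.8,-1,0.7,0,0],[-0.8,-1,0.7,0,0],[-0.8,-1,0.7,0,0],[-0.8,-1,0.7,0,0]]]'; python3 look.py bW=.475,.1512,.46; python3 - <<'E'
from h import *
I={n:bot.grab_frame(n) for n in("top","scene")}
tips("board_middle");tips("rib_middle");tips("stopper_large")
im=np.hstack([cv2.resize(I["top"][90:240,130:270],(400,428)),cv2.resize(I["scene"][160:285,220:350],(400,428))]);cv2.imwrite("pics/m3.png",im)
E
```

```text
time: 29.28
tcp_pos: [0.5002, -0.0445, 0.1669]
tcp_rot: [0.053, 0.999, 0.0, 0.0]
wrist_force: [-0.1, 0.5, -1.3]
opening: 0.0434
finger_force: 0.0
bW ('top', 'scene') [0.4751 0.1512 0.4615] 133
bW ('top',) [0.4746 0.1511 0.4633] 49
bW ('scene',) [0.4762 0.1511 0.5003] 84
29.38 tcp [ 0.5001 -0.0443  0.1666] yang 83.96 F [ 0.8 -0.3  0.5] op 0.0433 0.0
board_middle top [(0.96, [0.6665, 0.0946, 0.0445], [235, 142])]
board_middle scene [(0.82, [0.6677, 0.0959, 0.0435], [290, 230]), (0.57, [0.6138, -0.226, 0.0014], [204, 293])]
rib_middle top [(0.96, [0.6169, 0.105, 0.0687], [231, 157])]
rib_middle scene [(0.78, [0.6157, 0.1026, 0.0693], [280, 215])]
stopper_large top [(0.26, [0.6932, 0.1869, 0.0056], [203, 137])]
stopper_large scene [(0.81, [0.6123, -0.2238, 0.0378], [202, 287])]
```

View pics/m3.png

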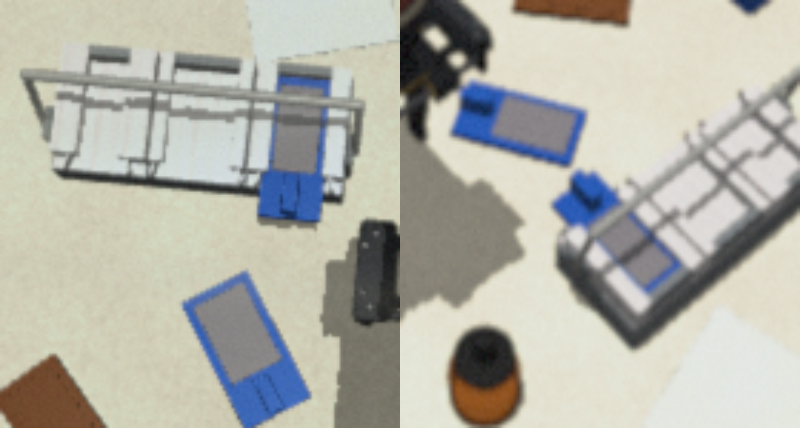

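The middle board's rib now sits at the mouth in both halves, at (290,195) and (585,190), and its front is at the stop. Next is the blue wide board at (245,345) in the left half. The brown board at (60,390) is the decoy.

```bash
python3 -m inch '[[[-0.3,1,0,0.1,0],[-0.3,1,-0.3,0.2,0],[-0.3,1,-0.3,0.3,0],[-0.3,1,-0.3,0.364,0],[-0.3,1,-0.3,0.364,0]]]'; python3 -m inch '[[[-0.153,0.162,0,0,0],[-0.153,0.162,0,0,0],[-0.153,0.162,-0.3,0,0],[-0.153,0.162,-0.6,0,0],[-0.153,0.162,-0.72,0,0],[-0.153,0.162,-0.72,0,0]]]'; python3 look.py
```

```text
time: 30.4
tcp_pos: [0.4545, 0.1046, 0.1215]
tcp_rot: [-0.23, 0.973, -0.0, -0.0]
wrist_force: [0.2, -0.1, 0.0]
opening: 0.0438
finger_force: 0.0
time: 31.15
tcp_pos: [0.4319, 0.1272, 0.013]
tcp_rot: [-0.229, 0.974, -0.001, -0.001]
wrist_force: [-0.0, -0.0, -0.3]
opening: 0.0436
finger_force: 0.0
31.25 tcp [0.4325 0.1283 0.0143] yang 116.5 F [ 0.2 -0.4 -0.2] op 0.0433 0.0
```

```bash
python3 -m inch '[[[0,0.008,0,0,0],[0,0.008,0,0,-1],[0,0.008,0,0,-1],[0,0.008,0,0,-1],[0,0.008,0,0,-1],[0,0.008,0,0,-1],[0,0.008,0.2,0,-1],[0,0.008,0.5,0,-1],[0,0.008,0.5,0,-1]]]'; python3 -m inch '[[[0.413,0.537,0,-0.1,-1],[0.413,0.537,0,-0.2,-1],[0.413,0.537,0,-0.3,-1],[0.413,0.537,0,-0.365,-1],[0.413,0.537,0,-0.365,-1],[0.413,0.537,0,-0.365,-1]]]'; python3 look.py; python3 - <<'E'
from h import *
I={n:bot.grab_frame(n) for n in("top","scene")}
tips("board_wide");tips("rib_wide")
E
```

```text
time: 32.38
tcp_pos: [0.4334, 0.131, 0.091]
tcp_rot: [-0.23, 0.973, 0.002, 0.002]
wrist_force: [-1.4, -0.3, -2.2]
opening: 0.0139
finger_force: 29.9
time: 33.12
tcp_pos: [0.4933, 0.2103, 0.088]
tcp_rot: [0.053, 0.999, -0.0, -0.0]
wrist_force: [-0.2, -1.0, -0.9]
opening: 0.0133
finger_force: 29.9
33.23 tcp [0.4934 0.2104 0.0884] yang 83.84 F [ 0.2  0.7 -0.2] op 0.0137 29.9
board_wide top [(0.61, [0.541, 0.209, 0.0739], [192, 186]), (0.3, [0.6141, 0.1047, 0.0685], [231, 158]), (0.21, [0.6974, 0.1825, 0.0428], [203, 132])]
board_wide scene [(0.88, [0.5414, 0.2061, 0.0722], [284, 184]), (0.51, [0.3997, 0.323, 0.002], [276, 159])]
rib_wide top [(0.65, [0.6901, 0.1886, -0.0005], [202, 139]), (0.27, [0.6122, -0.2236, -0.0021], [345, 163])]
rib_wide scene [(0.8, [0.4877, 0.215, 0.0976], [274, 169])]
```

```bash
python3 -m inch '[[[0,0,-0.179,0,-1],[0,0,-0.179,0,-1],[0,0,-0.179,0,-1],[0.1,-0.011,-0.179,0,-1],[0.2,-0.022,-0.179,0,-1],[0.25,-0.028,-0.179,0,-1],[0.3,-0.033,-0.179,0,-1],[0.35,-0.039,-0.179,0,-1],[0.35,-0.039,-0.179,0,-1]]]'; python3 look.py;  python3 - <<'E'
from h import *
I={n:bot.grab_frame(n) for n in("top","scene")}
tips("board_wide");tips("rib_wide")
im=cv2.resize(I["scene"][150:250,230:363],(800,600),interpolation=2);cv2.imwrite("pics/w2.png",im)
E
```

```text
time: 34.65
tcp_pos: [0.5465, 0.2044, 0.0617]
tcp_rot: [0.055, 0.999, -0.0, 0.0]
wrist_force: [1.1, -0.2, -1.4]
opening: 0.0136
finger_force: 29.9
34.75 tcp [0.5459 0.2046 0.0616] yang 83.76 F [-0.3  0.  -0.1] op 0.0139 29.9
board_wide top [(0.78, [0.5958, 0.2021, 0.0434], [196, 167]), (0.22, [0.6622, -0.0939, 0.0002], [300, 146])]
board_wide scene [(0.74, [0.5937, 0.2003, 0.048], [294, 198]), (0.69, [0.5268, -0.352, -0.0037], [152, 304]), (0.51, [0.4, 0.3265, 0.0001], [276, 158])]
rib_wide top []
rib_wide scene [(0.67, [0.3557, 0.294, 0.0198], [262, 153]), (0.57, [0.5408, 0.2069, 0.0712], [284, 184])]
```

View pics/w2.png

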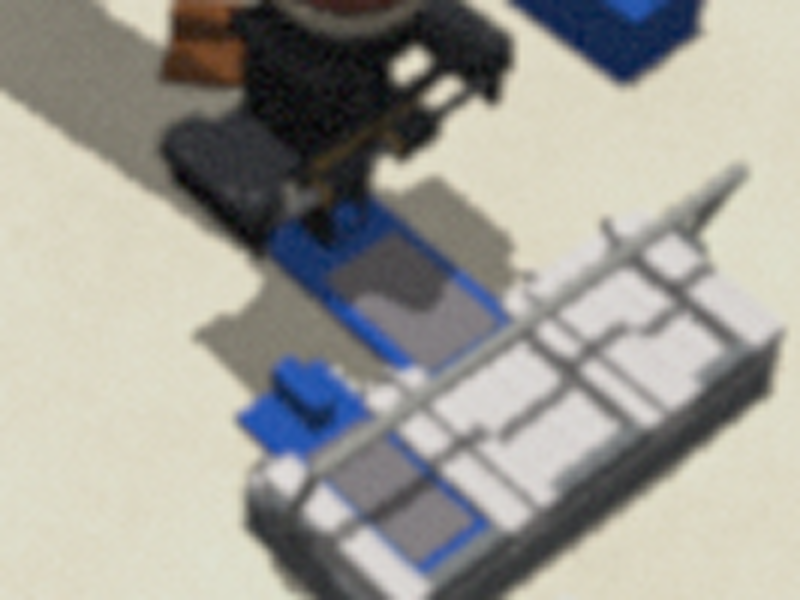

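The wide board's front is between the centre bay's guides at about (450,350), with no side force. I push it home.

```bash
python3 -m inch '[[[0.1,-0.011,0,0,-1],[0.2,-0.022,0,0,-1],[0.3,-0.033,0,0,-1],[0.4,-0.045,0,0,-1],[0.46,-0.051,0,0,-1],[0.5,-0.056,0,0,-1],[0.51,-0.057,0,0,-1],[0.51,-0.057,0,0,-1]]]'; python3 look.py; python3 -m inch '[[[0.01,-0.001,0,0,-1],[0.02,-0.002,0,0,-1],[0.03,-0.003,0,0,-1],[0.04,-0.004,0,0,-1],[0.04,-0.004,0,0,-1]]]'; python3 look.py
```

```text
time: 36.05
tcp_pos: [0.6224, 0.1962, 0.0617]
tcp_rot: [0.054, 0.999, 0.0, -0.0]
wrist_force: [0.5, 0.1, -0.6]
opening: 0.0134
finger_force: 29.9
36.15 tcp [0.6223 0.1964 0.0618] yang 83.78 F [ 0.2 -1.4 -1. ] op 0.0137 29.9
time: 36.78
tcp_pos: [0.6278, 0.1954, 0.0613]
tcp_rot: [0.054, 0.999, -0.0, -0.001]
wrist_force: [-3.3, -0.6, -0.7]
opening: 0.0138
finger_force: 29.9
36.88 tcp [0.6278 0.1954 0.0613] yang 83.76 F [-4.6 -1.3  0.4] op 0.0135 29.9
```

```bash
python3 -m inch '[[[0.008,-0.001,0,0,-1],[0.016,-0.002,0,0,-1],[0.02,-0.002,0,0,-1],[0.02,-0.002,0,0,-1]]]'; python3 -m inch '[[[0,0,-0.01,0,-0.3],[0,0,-0.01,0,-0.3],[0,0,-0.01,0,-0.3],[0,0,0.3,0,-0.3],[0,0,0.6,0,-0.3],[-0.8,0,0.7,0,-1],[-0.8,-0.4,0.7,0,-1],[-0.8,-1,0.7,0,-1],[-0.8,-1,0.7,0,-1],[-0.8,-1,0.7,0,-1],[-0.8,-1,0.7,0,-1]]]'; python3 look.py; python3 - <<'E'
from h import *
I={n:np.mean([bot.grab_frame(n).astype(float) for _ in range(2)],0).astype(np.uint8) for n in("top","scene")}
for t in("board_wide","board_middle","bail_grip","stopper_small","stopper_medium","stopper_large"):tips(t)
p=[.6957,.1893,-.111]
for q in(0,.1,.2): # bail grip prediction
    x=-.02+.0796*np.sin(.396-q);z=.055+.0796*np.cos(.396-q);c,s=np.cos(p[2]),np.sin(p[2])
    print(q,np.round([p[0]+c*x+s*.047,p[1]+s*x-c*.047,z],4))
a=np.hstack([cv2.resize(I["top"][100:190,130:270],(800,514),interpolation=2)]);cv2.imwrite("pics/w3.png",a)
E
```

```text
time: 37.38
tcp_pos: [0.6278, 0.1952, 0.0605]
tcp_rot: [0.054, 0.999, -0.0, -0.004]
wrist_force: [-17.6, -1.8, 5.5]
opening: 0.014
finger_force: 30.0
time: 38.75
tcp_pos: [0.512, 0.0459, 0.167]
tcp_rot: [0.054, 0.999, 0.0, 0.0]
wrist_force: [0.1, 0.6, 0.2]
opening: 0.0002
finger_force: 0.0
38.85 tcp [0.5119 0.0464 0.1668] yang 83.85 F [-0.5 -0.4 -0.1] op 0.0007 0.0
board_wide top [(0.87, [0.3987, 0.3262, -0.0002], [153, 241]), (0.69, [0.6374, 0.2008, 0.043], [196, 153]), (0.4, [0.5233, 0.4903, -0.0034], [95, 198])]
board_wide scene [(0.91, [0.6386, 0.1939, 0.0445], [303, 207]), (0.9, [0.3997, 0.3253, 0.0026], [276, 158]), (0.36, [0.7082, 0.2799, 0.0397], [336, 204])]
board_middle top [(0.45, [0.6663, 0.0957, 0.0423], [234, 142]), (0.38, [0.6145, 0.1037, 0.0662], [231, 158])]
board_middle scene [(0.57, [0.6654, 0.0935, 0.044], [289, 230])]
bail_grip top [(0.66, [0.6914, 0.1397, 0.1293], [216, 123]), (0.27, [0.6576, -0.0927, 0.0437], [302, 144])]
bail_grip scene [(0.7, [0.6953, 0.1386, 0.1314], [308, 210])]
stopper_small top [(0.53, [0.5258, -0.3582, 0.0407], [400, 189])]
stopper_small scene [(0.75, [0.6646, -0.0878, 0.0426], [248, 267]), (0.7, [0.5269, -0.3534, 0.0425], [148, 297])]
stopper_medium top [(0.71, [0.6583, -0.0906, 0.0407], [301, 144]), (0.61, [0.3024, -0.2487, -0.0031], [361, 272])]
stopper_medium scene [(0.87, [0.6634, -0.0895, 0.0411], [248, 268]), (0.81, [0.3023, -0.2508, -0.0004], [134, 238])]
stopper_large top [(0.73, [0.6116, -0.2201, 0.0411], [348, 160])]
stopper_large scene [(0.45, [0.5266, -0.3564, -0.0056], [151, 305])]
0 [0.7011 0.1414 0.1284]
0.1 [0.6937 0.1422 0.1311]
0.2 [0.686  0.1431 0.1331]
```

View pics/w3.png

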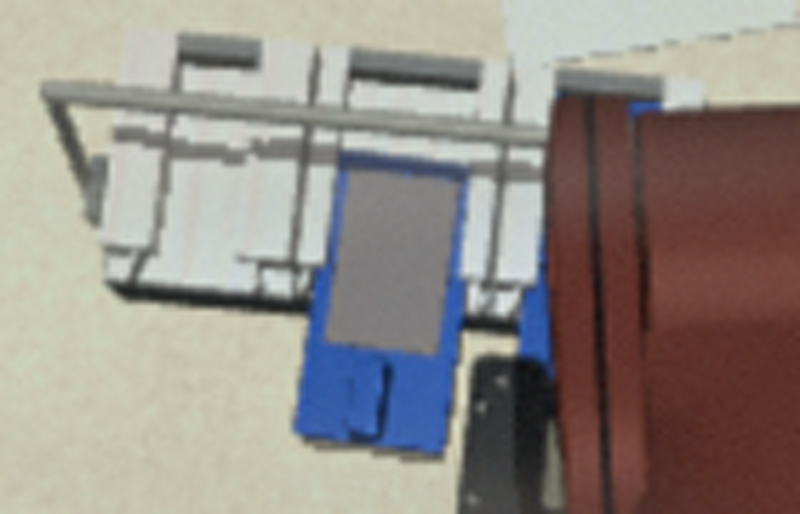

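The crop shows the wide board's rib at (370,398) and its front at (405,165), about 38 mm short of home, so it slid back or was knocked after release. The middle board is still home. I regrip the rib and push the wide board in again.

```bash
python3 -m inch '[[[0,0.3,0,0,0],[0.2,0.7,0,0,0],[0.52,1,0,0,0],[0.52,1,0,0,0],[0.52,1,0,0,0]]]'; python3 - <<'E'
from h import *
I={n:bot.grab_frame(n) for n in("top","scene")}
for t in("board_wide","rib_wide"):tips(t)
print(bot.observe()["tcp_pos"])
E
python3 -m inch '[[[0,0.015,-0.3,0,0],[0,0.015,-0.5,0,0],[0,0.015,-0.6,0,0],[0,0.015,-0.69,0,0],[0,0.015,-0.69,0,0],[0,0.015,-0.69,0,-1],[0,0.015,-0.69,0,-1],[0,0.015,-0.69,0,-1],[0,0.015,-0.69,0,-1],[0,0.015,-0.69,0,-1]]]'; python3 look.py
```

```text
time: 40.28
tcp_pos: [0.5897, 0.1945, 0.1662]
tcp_rot: [0.055, 0.999, -0.001, -0.0]
wrist_force: [-0.4, 0.4, -0.2]
opening: 0.04
finger_force: 0.0
board_wide top []
board_wide scene [(0.94, [0.6374, 0.1978, 0.0471], [304, 206]), (0.47, [0.4008, 0.327, 0.001], [276, 158])]
rib_wide top [(0.57, [0.5259, -0.3554, 0.0397], [399, 189]), (0.52, [0.7595, -0.212, 0.0012], [339, 114]), (0.49, [0.5872, 0.2024, 0.0604], [195, 169])]
rib_wide scene [(0.69, [0.5834, 0.2052, 0.0644], [293, 192]), (0.65, [0.3561, 0.2964, 0.0221], [262, 153])]
[0.58929113 0.19457521 0.16742648]
time: 41.82
tcp_pos: [0.5897, 0.1977, 0.0635]
tcp_rot: [0.054, 0.999, 0.0, 0.0]
wrist_force: [-0.6, 1.1, 2.6]
opening: 0.0134
finger_force: 29.9
41.92 tcp [0.5897 0.1977 0.0635] yang 83.77 F [-1.7  0.6  2.2] op 0.0141 29.9
```

```bash
python3 -m inch '[[[0.06,-0.007,0,0,-1],[0.12,-0.013,0,0,-1],[0.18,-0.02,0,0,-1],[0.22,-0.025,0,0,-1],[0.25,-0.028,0,0,-1],[0.25,-0.028,0,0,-1]]]'; python3 look.py; python3 -m inch '[[[0.01,-0.001,0,0,-1],[0.02,-0.002,0,0,-1],[0.03,-0.003,0,0,-1],[0.03,-0.003,0,0,-1]]]'; python3 look.py; python3 - <<'E'
from h import *
I={n:bot.grab_frame(n) for n in("top","scene")}
for t in("board_wide","rib_wide"):tips(t)
E
```

```text
time: 42.68
tcp_pos: [0.625, 0.1949, 0.0647]
tcp_rot: [0.054, 0.999, 0.001, -0.003]
wrist_force: [-17.9, 2.8, 25.0]
opening: 0.0134
finger_force: 30.0
42.77 tcp [0.625  0.1949 0.0647] yang 83.83 F [-17.    4.2  24.9] op 0.0137 30.0
time: 43.28
tcp_pos: [0.6303, 0.1943, 0.0647]
tcp_rot: [0.054, 0.999, 0.001, -0.002]
wrist_force: [-13.3, 2.3, 21.5]
opening: 0.0139
finger_force: 30.0
43.38 tcp [0.6303 0.1943 0.0647] yang 83.83 F [-13.2   1.7  21.8] op 0.0136 30.0
board_wide top []
board_wide scene [(0.66, [0.4009, 0.3246, 0.0011], [276, 159]), (0.58, [0.6715, 0.1911, 0.0435], [310, 213])]
rib_wide top [(0.51, [0.6237, 0.1948, 0.0673], [197, 155])]
rib_wide scene [(0.96, [0.6225, 0.2007, 0.0687], [301, 199])]
```

```bash
python3 -m inch '[[[0,0,0,0,-0.3],[0,0,0,0,-0.3],[0,0,0,0,-0.3],[0,0,-0.01,0,-0.3],[0,0,-0.01,0,-0.3],[0,0,-0.01,0,-1],[0,0,-0.01,0,-1],[0,0,-0.01,0,-1],[0,0,-0.01,0,-1]]]'; python3 look.py; python3 -m inch '[[[0.01,-0.001,-0.01,0,-1],[0.02,-0.002,-0.01,0,-1],[0.03,-0.003,-0.01,0,-1],[0.03,-0.003,-0.01,0,-1]]]'; python3 look.py
```

```text
time: 44.8
tcp_pos: [0.6316, 0.1929, 0.0618]
tcp_rot: [0.054, 0.999, 0.0, 0.0]
wrist_force: [-0.1, 0.2, -0.3]
opening: 0.0138
finger_force: 30.0
44.9 tcp [0.6316 0.1929 0.0618] yang 83.76 F [ 0.4  0.5 -0.8] op 0.014 30.0
time: 45.4
tcp_pos: [0.6335, 0.193, 0.0616]
tcp_rot: [0.054, 0.999, 0.001, -0.003]
wrist_force: [-20.3, 0.0, 23.9]
opening: 0.0138
finger_force: 30.0
45.5 tcp [0.6335 0.193  0.0616] yang 83.79 F [-20.2  -0.3  24.2] op 0.0135 30.0
```

```bash
python3 -m inch '[[[0,0,0,0,-0.3],[0,0,0,0,-0.3],[0,0,0,0,-0.3],[0,0,0,0,-0.3]]]'; python3 - <<'E'
from h import *
I={n:bot.grab_frame(n) for n in("top","scene")}
for t in("board_wide","rib_wide"):tips(t)
E
python3 -m inch '[[[0,0,0.15,0,-0.3],[0,0,0.3,0,-0.3],[0,0,0.5,0,-0.3],[0,0,0.7,0,-0.3],[0,0,0.7,0,-0.3]]]'; python3 - <<'E'
from h import *
I={n:bot.grab_frame(n) for n in("top","scene")}
for t in("board_wide","rib_wide"):tips(t)
im=cv2.resize(I["scene"][150:250,230:363],(800,600),interpolation=2);cv2.imwrite("pics/w4.png",im)
E
```

```text
time: 46.0
tcp_pos: [0.6361, 0.1923, 0.06]
tcp_rot: [0.054, 0.999, -0.0, -0.0]
wrist_force: [0.8, -0.3, 0.4]
opening: 0.0305
finger_force: 0.0
board_wide top [(0.4, [0.6616, -0.0918, 0.0418], [302, 143])]
board_wide scene [(0.67, [0.4004, 0.3223, -0.0015], [276, 159]), (0.58, [0.6739, 0.1888, 0.0452], [311, 214])]
rib_wide top [(0.45, [0.6262, 0.1968, 0.0667], [197, 155])]
rib_wide scene [(0.95, [0.6224, 0.1991, 0.068], [301, 199]), (0.82, [0.3584, 0.2967, 0.0214], [263, 153]), (0.26, [0.5282, -0.3568, 0.0396], [148, 299])]
time: 46.92
tcp_pos: [0.638, 0.1924, 0.1697]
tcp_rot: [0.055, 0.999, 0.001, 0.003]
wrist_force: [0.6, 0.3, 0.8]
opening: 0.0306
finger_force: 0.0
board_wide top [(0.68, [0.6746, 0.1905, 0.0457], [200, 139])]
board_wide scene [(0.89, [0.3978, 0.3239, -0.0016], [275, 159]), (0.59, [0.6768, 0.1903, 0.0451], [312, 214])]
rib_wide top [(0.92, [0.6258, 0.1927, 0.0648], [198, 155])]
rib_wide scene [(0.97, [0.3579, 0.2944, 0.0226], [262, 153]), (0.94, [0.622, 0.1953, 0.0691], [300, 199])]
```

View pics/w4.png

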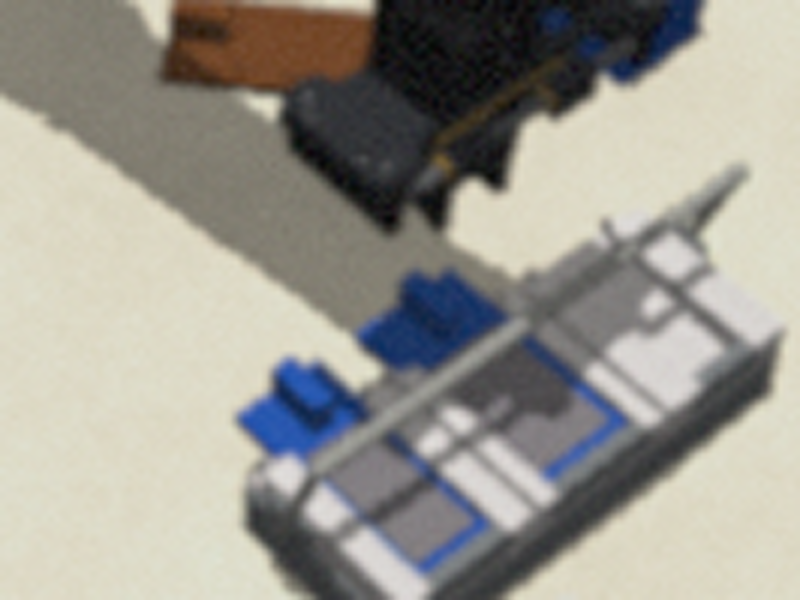

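Both boards look home, with ribs at the mouth at (430,300) and (305,385) and equal gaps ahead of their fronts. Next I turn the gripper to grasp the bail bar between the two ribs.

```bash
python3 -m inch '[[[0,0,0.1,-0.1,0.2],[0,0,0.1,-0.2,0.2],[0,0,0.1,-0.3,0.2],[0,0,0.1,-0.4,0.2],[0.1,-0.1,0.1,-0.5,0.2],[0.2,-0.2,0.1,-0.6,0.2],[0.3,-0.34,0.1,-0.7,0.2],[0.37,-0.34,0.1,-0.8,0.2],[0.37,-0.34,0.1,-0.9,0.2],[0.37,-0.34,0.1,-1,0.2],[0.37,-0.34,0.1,-1,0.2],[0.37,-0.34,0.1,-1,0.2]]]'; python3 look.py; python3 - <<'E'
from h import *
I={n:bot.grab_frame(n) for n in("top","scene")}
for t in("bail_grip","board_wide","board_middle"):tips(t)
im=cv2.resize(I["scene"][150:250,230:363],(800,600),interpolation=2);cv2.imwrite("pics/b1.png",im)
E
```

```text
time: 48.72
tcp_pos: [0.6915, 0.1414, 0.1799]
tcp_rot: [0.743, 0.669, -0.0, -0.0]
wrist_force: [0.1, 0.3, 0.1]
opening: 0.0522
finger_force: 0.0
48.83 tcp [0.6915 0.1414 0.1802] yang -6.11 F [ 0.2  0.4 -0.2] op 0.0523 0.0
bail_grip top []
bail_grip scene [(0.7, [0.6908, 0.1356, 0.1331], [306, 210]), (0.38, [0.5272, -0.3559, 0.0396], [148, 298])]
board_wide top [(0.85, [0.6766, 0.193, 0.0448], [199, 139])]
board_wide scene [(0.78, [0.4001, 0.323, 0.001], [276, 159]), (0.77, [0.6731, 0.1908, 0.0458], [311, 213])]
board_middle top [(0.75, [0.6663, 0.0955, 0.0461], [234, 142])]
board_middle scene [(0.95, [0.6661, 0.0979, 0.0416], [290, 230]), (0.65, [0.6843, 0.0922, 0.0427], [293, 234])]
```

View pics/b1.png

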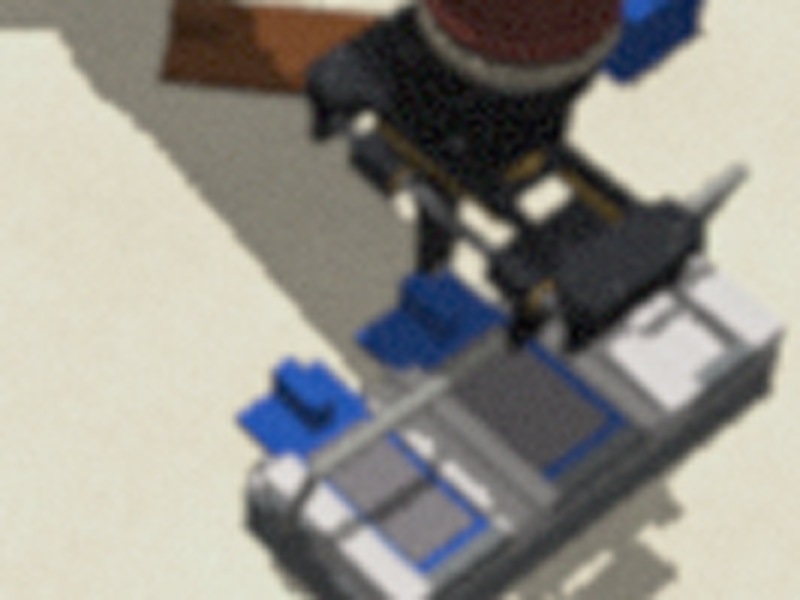

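```bash
python3 -m inch '[[[0,0,-0.2,0,0.2],[0,0,-0.3,0,0.2],[0,0,-0.41,0,0.2],[0,0,-0.41,0,0.2],[0,0,-0.41,0,-1],[0,0,-0.41,0,-1],[0,0,-0.41,0,-1],[0,0,-0.41,0,-1],[0,0,-0.41,0,-1]]]'; python3 look.py
```

```text
time: 50.35
tcp_pos: [0.6917, 0.1414, 0.1188]
tcp_rot: [0.745, 0.668, 0.0, 0.0]
wrist_force: [2.1, 0.2, 2.4]
opening: 0.0101
finger_force: 0.9
50.45 tcp [0.6917 0.1414 0.1189] yang -6.24 F [ 0.4 -0.9  0.7] op 0.0086 30.0
```

```bash
python3 -m inch '[[[-0.077,0.009,0.014,0,-1],[-0.154,0.017,0.023,0,-1],[-0.235,0.026,0.014,0,-1],[-0.311,0.035,-0.001,0,-1],[-0.385,0.043,-0.033,0,-1],[-0.453,0.051,-0.071,0,-1],[-0.453,0.051,-0.071,0,-1]]]'; python3 look.py
```

```text
time: 51.32
tcp_pos: [0.6218, 0.1495, 0.107]
tcp_rot: [0.744, 0.668, -0.001, -0.001]
wrist_force: [-0.8, 1.8, -0.1]
opening: 0.0089
finger_force: 30.0
51.42 tcp [0.6226 0.1494 0.1076] yang -6.22 F [-1.6  1.7  1.6] op 0.0091 30.0
```

```bash
python3 -m inch '[[[-0.06,0.006,-0.05,0,-1],[-0.115,0.012,-0.108,0,-1],[-0.145,0.016,-0.152,0,-1],[-0.172,0.019,-0.197,0,-1],[-0.192,0.021,-0.245,0,-1],[-0.211,0.023,-0.302,0,-1],[-0.213,0.023,-0.315,0,-1],[-0.213,0.023,-0.315,0,-1]]]'; python3 look.py
```

```text
time: 52.42
tcp_pos: [0.594, 0.1525, 0.064]
tcp_rot: [0.745, 0.668, 0.002, 0.001]
wrist_force: [-2.2, 2.7, 29.2]
opening: 0.0084
finger_force: 30.0
52.52 tcp [0.5939 0.1525 0.064 ] yang -6.24 F [-1.2  3.1 28. ] op 0.0089 30.0
```

```bash
python3 -m inch '[[[0,0,0.01,0,-0.3],[0,0,0.01,0,-0.3],[0,0,0.01,0,-0.3],[0,0,0.2,0,-0.3],[0,0,0.5,0,-0.3],[0,0,0.8,0,-0.3],[-0.5,-0.5,0.8,0,-0.3],[-0.8,-1,0.8,0,-0.3],[-0.8,-1,0.8,0,-0.3],[-0.8,-1,0.8,0,-0.3],[-0.8,-1,0.8,0,-0.3]]]';python3 -m inch '[[[0,-0.6,0,0,-0.3],[0,-0.6,0,0,-0.3],[0,-0.6,0,0,-0.3]]]'; python3 look.py sS=.527,-.3545,.042 sL=.612,-.2225,.042 sM=.6605,-.09,.042; python3 - <<'E'
from h import *
I={n:bot.grab_frame(n) for n in("top","scene")}
for t in("bail_grip","board_wide","board_middle","rib_wide","rib_middle"):tips(t)
im=np.hstack([cv2.resize(I["top"][90:210,130:260],(400,369),interpolation=2),cv2.resize(I["scene"][160:280,235:365],(400,369),interpolation=2)]);cv2.imwrite("pics/f1.png",im)
E
```

```text
time: 53.9
tcp_pos: [0.4705, 0.0014, 0.1803]
tcp_rot: [0.745, 0.667, 0.002, -0.002]
wrist_force: [0.2, 1.3, -0.4]
opening: 0.0305
finger_force: 0.0
time: 54.28
tcp_pos: [0.4711, -0.0897, 0.1804]
tcp_rot: [0.746, 0.666, 0.0, -0.001]
wrist_force: [0.5, 0.0, 0.3]
opening: 0.0306
finger_force: 0.0
sS ('top', 'scene') [ 0.5315 -0.358 ] 583
sS ('top',) [ 0.5559 -0.3724] 429
sS ('scene',) [ 0.5301 -0.357 ] 51
sL ('top', 'scene') min() iterable argument is empty
sL ('top',) min() iterable argument is empty
sL ('scene',) [ 0.6152 -0.2247] 64
sM ('top', 'scene') [ 0.661  -0.0892] 95
sM ('top',) [ 0.6599 -0.0881] 33
sM ('scene',) [ 0.6629 -0.0927] 52
54.38 tcp [ 0.4713 -0.087   0.1805] yang -6.23 F [ 0.3  1.  -0. ] op 0.0303 0.0
bail_grip top [(0.71, [0.5925, 0.1525, 0.0723], [213, 166])]
bail_grip scene [(0.63, [0.5936, 0.1458, 0.0768], [284, 202])]
board_wide top [(0.73, [0.675, 0.1926, 0.0423], [199, 139]), (0.68, [0.3959, 0.3267, -0.0004], [152, 242])]
board_wide scene [(0.73, [0.3991, 0.3227, -0.002], [275, 159]), (0.59, [0.6741, 0.1877, 0.0443], [310, 214])]
board_middle top [(0.91, [0.6638, 0.0952, 0.0439], [234, 143]), (0.42, [0.7045, 0.2779, 0.0373], [169, 130])]
board_middle scene []
rib_wide top [(0.94, [0.6254, 0.1934, 0.0647], [198, 155]), (0.82, [0.3593, 0.2974, 0.0242], [161, 256]), (0.36, [0.5222, 0.4878, -0.0011], [95, 198])]
rib_wide scene [(0.7, [0.3576, 0.2949, 0.0198], [262, 154]), (0.64, [0.6268, 0.1975, 0.0668], [302, 200])]
rib_middle top [(0.62, [0.6134, 0.1037, 0.066], [231, 159]), (0.6, [0.683, 0.0977, 0.0418], [233, 136])]
rib_middle scene [(0.66, [0.6181, 0.1004, 0.0711], [280, 215]), (0.52, [0.6643, 0.0975, 0.0436], [290, 229])]
```

View pics/f1.png

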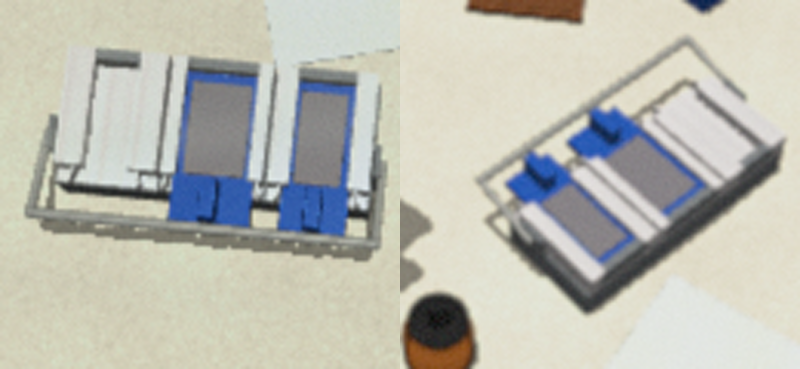

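Both halves show the bail bar down behind both ribs and the two boards home. The bar lies at about (205,228) on the left and (590,110) on the right. The ribs measure within 2 mm of their home positions, and all three stoppers are seated.

```bash
python3 -c "
from bench import bot
print(bot.finish_job())"
```

```text
the job is handed in; nothing more can be done
None
```

The job is handed in: all three jars are stoppered, the wide and middle boards (no narrow one was present) are home in their slots, and the bail is down behind the ribs; the wide board was found about 38 mm out after its first insertion, so I pushed it home again before closing the bail.

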